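# Clear the viewing plate, mix the water sample and stand it on the plate

## Task

An empty orange beaker has been left on the round lit plate where water samples are viewed: first move it out of the way and stand it upright in the blue tray. Then pick up the closed sample bottle with the blue cap, turn it upside down for a moment to mix it, and stand it upright in the middle of the lit plate. Set both down gently rather than dropping them, and leave the other things on the table where they are.

Things in the scene. Friction and masses are not known exactly. Their poses are not given: they have to be found in the camera images.
- plate: fixed viewing plate: square grey housing 130 x 130 mm, 28 mm high, with a round white lit disc of 96 mm diameter on it, top of the disc 30 mm above the table. Origin at the centre of its underside on the table. It may stand on the left or the right of the table.
- plate_top (a point): centre of the lit disc's top face, 30 mm above the table, z up
- tray: fixed blue open tray, 140 x 140 mm outside, walls 4 mm thick, rim 22 mm above the table, flat inner floor about 4 mm above the table. Origin at the centre of its underside, z up, sides along its x and y. On the other side of the table from the plate.
- beaker: empty open orange plastic beaker, outer diameter 54 mm at the foot to 56 mm at the rim, 78 mm high, wall 3 mm, about 0.08 kg; stands upright on the lit disc, within about 20 mm of its middle. Origin at the centre of its underside, z up through the mouth.
- bottle: closed milky-white plastic sample bottle, blue screw cap, paper band low on the body, standing upright: body diameter 52 mm up to 88 mm height, then a shoulder, cap diameter 34 mm from 104 to 126 mm (top). Origin at the centre of its underside, z up through the cap. About 0.22 kg. The one to be mixed; it is one of three in a loose row across the table, in any order, about 145 mm apart. Rigid, and can be gripped firmly across the body.
- bottle_white: closed milky-white plastic sample bottle, white screw cap, paper band low on the body, standing upright: body diameter 52 mm up to 88 mm height, then a shoulder, cap diameter 34 mm from 104 to 126 mm (top). Origin at the centre of its underside, z up through the cap. About 0.22 kg. A bystander.
- bottle_red: closed milky-white plastic sample bottle, red screw cap, paper band low on the body, standing upright: body diameter 52 mm up to 88 mm height, then a shoulder, cap diameter 34 mm from 104 to 126 mm (top). Origin at the centre of its underside, z up through the cap. About 0.22 kg. A bystander.
- flask: bystander: conical glass flask, 68 mm wide at the foot, 108 mm high, behind the row of bottles. Origin under its centre.
- reagent: bystander: small amber dropper bottle, 38 mm diameter, 100 mm high, behind the row. Origin under its centre.
- dish: bystander: flat clear closed dish, 72 mm diameter, 13 mm high, in front of the row, nearer the robot. Origin under its centre.
- cup: bystander: small white ceramic cup, 64 mm diameter at the rim, 60 mm high, behind the row. Origin under its centre.
Mind the look-alikes: they are no part of the job. There is more than one size of the tray; the job needs the smaller.

How it is judged:
By the outcome, as a careful person would: the job done as asked, in the order asked, and still so for the second after the job is handed in, with the robot touching nothing.
It also fails if it takes over 70 s, if anything falls off the work surface, if the arm or the gripper's body presses on something with over 40 N, if the wrist force passes 120 N, or if a joint passes its speed limit or range.

## Robot

A 6-joint arm with a two-finger parallel gripper is mounted at the origin on the work surface. World frame = base frame: x ahead of the robot, y to its left, z up, the work surface at z = 0. Lengths are in mm, angles in degrees, forces in N, time in s.
With the tool pointing down it reaches from about 300 to 850 mm from the base axis. Payload 4.2 kg.
Tool frame: the origin (TCP) lies at the very end of the fingers, on their centre line; the grasp point (between the pads) lies 19 mm behind it; z points along the fingers, x is the direction in which the jaws open and shut, and the axes are right-handed (so a half turn about z gives the same grasp; the last joint's range is limited). The gripper opens to 91 mm and grips with 3 to 60 N. Pads are 32 mm wide; open, the fingers measure 118 mm over their backs; the gripper's body (76 mm by 178 mm) begins 60 mm behind the grasp point.
Start: joints at [-76.776, 18.312, 89.639, -0, 72.044, -1.146], TCP at [142.705, -557.026, 213.976] pointing down, gripper open.
Joint ranges: [-177.97, 177.97], [-48.28, 115.42], [12.27, 149.76], [-77.06, 257.06], [2.81, 150.46], [-146.56, 146.56]. Speed limits (degrees/s): [147.25, 147.25, 180, 180, 180, 180].

## Interface

Orientations are given as [roll, pitch, yaw] about the fixed x, y, z axes, in that order (R = Rz(yaw) Ry(pitch) Rx(roll)).
In Python, from workcell import env gives the robot as it stands.
- The arm moves only by the tool servo_tool, never from a script. Its argument "plan" is a list of rows, each a list of 3 entries, a list of its own where there are three numbers: the turn, a rotation vector about the tool's x, y, z in degrees, then the shift along the tool's x, y, z in mm, then the finger opening in mm, from 0 to 91.2. In form: [[[ax, ay, az], [dx, dy, dz], claw], ...]. A call has exactly 10 rows; each row shifts and turns the pose as measured when the row begins, along the tool's axes as they then stand; what a row does not reach is not made up. A row lasts 1/8 s, in which the tool goes at most 62.5 mm and 10.7 degrees, less where a joint would pass 70% of its speed; a pose out of reach is approached as far as the arm can. A call with a gripper value outside its range is refused whole. The fingers move at their own pace and stop on an object; "squeeze" is the grip in N (left out, the last holds). Time passes only in rows, so rows that do not move let the fingers close, or fill a call up. It gives the time, the measured TCP pose, the force and the opening at its end, in the units of the state.
- env.state(): the state, without advancing time (a new reading comes with each control period).
- env.grab_frame(name): name is "scene" or "top" or "wrist"; returns a dict with "pixels" (480x640x3 uint8, red, green, blue), "intrinsics" (3x3 intrinsics, pixels), "eye" and "attitude" of the camera in the world. Camera axes: x right, y up, looking along -z (the intrinsics and any distortion apply to the point x, -y, -z); pixel columns grow to the right and rows downward; lengths in mm; the calibration is good to about 2 mm. A picture is of the moment at which its call begins. There is no depth.
- env.job_done(): hands the job in, once; it reports no verdict.
The state is a dict: "time_s": time; "qpos": joint angles; "qvel": joint speeds; "effort": joint torques, N m; "ee_pos": TCP position; "ee_rot": TCP orientation; "force": force on the tool from outside, world axes, zero at the start; "torque": the same for the moment, N m; "gripper_width": finger opening in mm.
Only numpy, scipy, OpenCV 4.12 (cv2) and the standard library are available. Lean on these libraries where they do the work, as an engineer would, in place of code of your own. Each camera call takes 0.05 s, during which the arm holds its last target.

## Working session

There is one attempt and no reset: what is moved stays moved. The work goes in short steps, Python scripts to look and compute and a tool call to move; the robot and the scene stay as the last step left them, time stands still between calls to the robot, and variables do not carry over. Pictures are saved under pics/ and viewed, and the job is handed in when it is done.

Besides the shell and the picture viewer there is one more tool, called after "Emit:" by a JSON object that holds its "fn" and its "kwargs", one argument or row to a line. servo_tool: Moves the arm, as the interface text tells. Its arguments: {"type":"object","properties":{"plan":{"type":"array"},"squeeze":{"type":"number"}},"required":["plan"]}

```bash
ls; mkdir -p pics
cat > h.py <<'E'
import numpy as np, cv2
from workcell import env
def grab(n,save=None):
    f=env.grab_frame(n)
    if save: cv2.imwrite(f'pics/{save}.png',cv2.cvtColor(f['pixels'],cv2.COLOR_RGB2BGR))
    return f
E
python3 - <<'E'
from h import *
for n in ['top','scene']:
    f=grab(n,n+'0'); print(n,{k:v for k,v in f.items() if k!='pixels'})
print(env.state())
E
```

```text
pics
top {'intrinsics': array([[571.41019845,   0.        , 313.26016705],
       [  0.        , 571.41019845, 234.10597576],
       [  0.        ,   0.        ,   1.        ]]), 'eye': array([ 406.06193904,    4.99075544, 1545.97719486]), 'attitude': array([  4.70109152,   0.1967084 , -89.97609881])}
scene {'intrinsics': array([[489.19763278,   0.        , 331.37530441],
       [  0.        , 489.19763278, 232.7879545 ],
       [  0.        ,   0.        ,   1.        ]]), 'eye': array([1133.29722113,  418.59680091,  981.27290125]), 'attitude': array([ 39.1346457 ,  -0.86799594, 126.54733649])}
{'time_s': 0.1, 'qpos': array([-7.67762464e+01,  1.83459815e+01,  8.96987627e+01, -4.26972210e-04,
        7.20433009e+01, -1.14560554e+00]), 'qvel': array([ 0.07433192, -0.07379833, -0.14818485,  0.00255153, -0.00176785,
       -0.07659167]), 'effort': array([-1.60762106e-04, -4.13332987e+01, -2.32509989e+01,  7.28389900e-02,
        4.21582209e-02, -4.81496852e-05]), 'ee_pos': array([ 142.59839459, -556.57777375,  213.22879256]), 'ee_rot': array([-1.79998646e+02,  8.80356047e-02, -7.56305079e+01]), 'force': array([-0.33371389, -0.63102071,  0.82283907]), 'torque': array([-0.00518106,  0.01762468,  0.02742154]), 'gripper_width': 91.57210829236871}
```

View pics/top0.png

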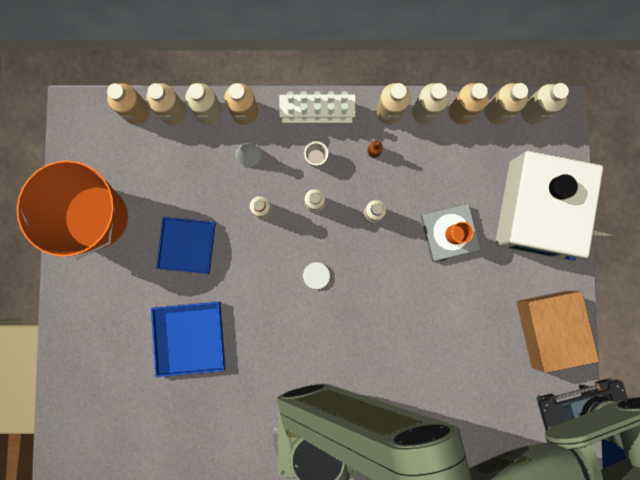

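View pics/scene0.png

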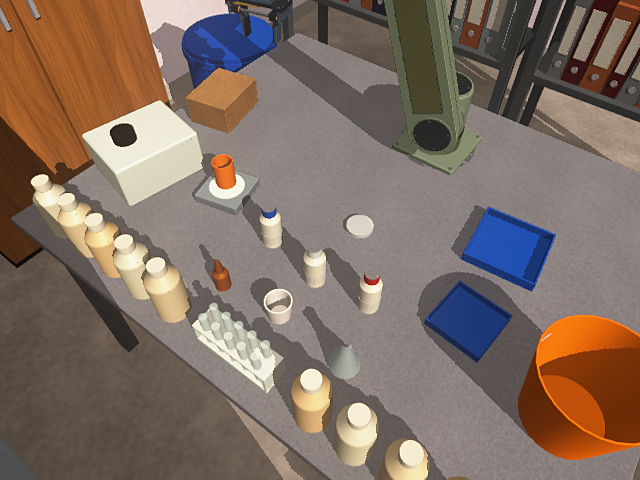

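The top view shows the plate at (452,233) with the beaker on it at (459,233). The bottles are at (260,206), (315,199) and (375,210), and the two blue trays at (186,246) and (188,339). In the scene view the blue cap is at (270,212), on the bottle nearest the plate.

```bash
cat >> h.py <<'E'
from scipy.spatial.transform import Rotation as Ro
def ray(f,u,v):
    K=f['intrinsics'];R=Ro.from_euler('xyz',f['attitude'],degrees=True).as_matrix()
    d=np.array([(u-K[0,2])/K[0,0],-(v-K[1,2])/K[1,1],-1.]);return f['eye'],R@d
def onz(f,u,v,z):
    e,d=ray(f,u,v);return e+d*(z-e[2])/d[2]
def proj(f,P):
    K=f['intrinsics'];R=Ro.from_euler('xyz',f['attitude'],degrees=True).as_matrix()
    c=R.T@(np.array(P,float)-f['eye']);return np.array([K[0,2]+K[0,0]*c[0]/-c[2],K[1,2]+K[1,1]*c[1]/c[2]])
def blobs(mask,amin=30):
    n,l,s,c=cv2.connectedComponentsWithStats(mask.astype(np.uint8));
    return [(i,s[i],c[i],l==i) for i in range(1,n) if s[i][4]>=amin]
E
python3 - <<'E'
from h import *
np.set_printoptions(precision=1,suppress=True)
T=grab('top');S=grab('scene')
for n,f in(('top',T),('scene',S)):
    hsv=cv2.cvtColor(f['pixels'],cv2.COLOR_RGB2HSV);H,s,V=[hsv[...,i].astype(int) for i in range(3)]
    print(n)
    for nm,m in (('blue',(H>105)&(H<130)&(s>130)),('orange',(H>=2)&(H<14)&(s>200)&(V>90)),('white',(s<25)&(V>220)),('red',((H<4)|(H>174))&(s>150))):
        for i,st,c,mm in blobs(m,25):
            if st[4]>20000: continue
            cn=max(cv2.findContours(mm.astype(np.uint8),0,1)[0],key=cv2.contourArea)
            r=cv2.minAreaRect(cn)
            print(nm,st,c,'rect',np.round(r[0],1),np.round(r[1],1),round(r[2],1),'z0',onz(f,*c,0)[:2],'z22',onz(f,*r[0],22)[:2])
            if nm=='blue' and n=='top': print([onz(f,*p,22)[:2] for p in cv2.boxPoints(r)])
pt=onz(T,375,210,126);print(pt,proj(S,pt))
for n,f,(x,y,w,h) in(('t1',T,(340,180,160,100)),('s1',S,(170,130,160,130))):
    cv2.imwrite(f'pics/{n}.png',cv2.resize(f['pixels'][y:y+h,x:x+w,::-1],None,fx=5,fy=5,interpolation=cv2.INTER_CUBIC))
E
```

```text
top
blue [ 157  217   58   57 2738] [185.3 245. ] rect [185.3 245. ] [53.1 52. ] 6.3 z0 [503.5 357.4] z22 [502.2 352.5]
[array([441. , 429.4]), array([579.6, 417.2]), array([563.8, 275.1]), array([425.4, 288.3])]
blue [ 151  302   74   75 4824] [187.3 338.9] rect [187.2 338.9] [69.9 69.7] 85.6 z0 [251.6 347.4] z22 [254.  342.8]
[array([338.2, 443.7]), array([352.4, 259.5]), array([170.6, 242.9]), array([156.6, 425.2])]
blue [602 440  24  28 436] [611.4 453.4] rect [613.6 453. ] [27.1 22.5] 87.4 z0 [ -44.7 -773.2] z22 [ -37.4 -767.8]
[array([  -4.6, -738.5]), array([  -1.9, -796.8]), array([ -70.1, -797. ]), array([ -72.8, -738.9])]
orange [369 142  13  12  82] [373.9 148.5] rect [374.8 147.9] [11.2 10.7] 26.6 z0 [ 769.2 -156.1] z22 [ 765.7 -156.3]
orange [  18  161  109   95 7332] [ 68.7 208.3] rect [ 69.1 206.8] [ 93.3 105.2] 72.1 z0 [603.9 677.8] z22 [604.9 667.4]
orange [446 223  26  21 365] [458.3 233.1] rect [458.9 233.3] [19.2 25.5] 63.4 z0 [ 536.  -383.1] z22 [ 533.6 -379.2]
white [280  94  75  20 457] [307.5  99.8] rect [316.4  97.9] [18.5 74.5] 79.0 z0 [906.4  26.5] z22 [904
[... 3265 characters left out ...]
199 335  64  53 293] [230. 360.] rect [231.4 360.8] [80.4  4.7] 37.6 z0 [893.8  -8.8] z22 [898.8   4.3]
white [237 342   9   8  58] [240.9 345.4] rect [241.  345.5] [7. 8.] 90.0 z0 [855.3 -13.6] z22 [861.5  -3.6]
white [261 342   7   7  28] [263.6 345.4] rect [263.5 345.6] [7.2 4. ] 36.9 z0 [825.5  25.7] z22 [833.   34.7]
red [561   0  59  85 946] [588.8  41.8] rect [588.4  38.7] [21.8 96.3] 25.5 z0 [-877.9  179.5] z22 [-854.3  176.4]
red [601  18  39  81 488] [619.1  73.9] rect [627.   59.4] [16.7 84.5] 27.3 z0 [-727.1  337.2] z22 [-798.2  334.7]
red [364 275  16  10  75] [371.1 280.9] rect [371.  280.2] [15.3  8.4] 7.6 z0 [544.8 119.4] z22 [556.4 124.9]
[ 583.3 -144.5  126. ] [272.9 205.5]
```

View pics/t1.png

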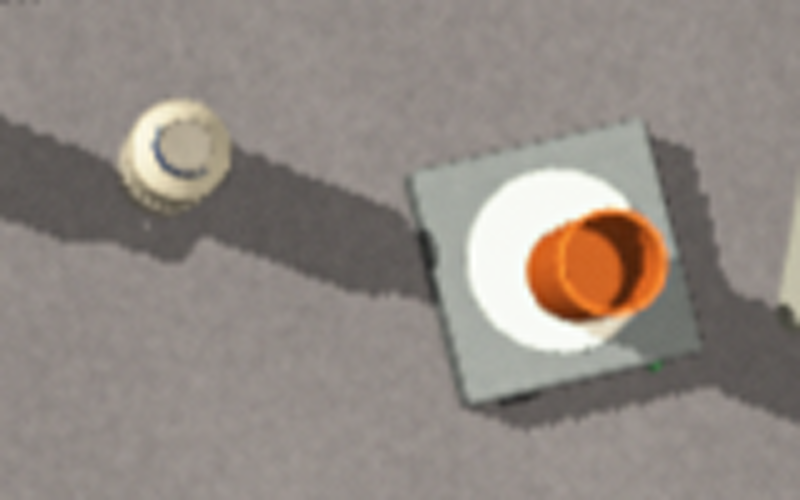

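View pics/s1.png

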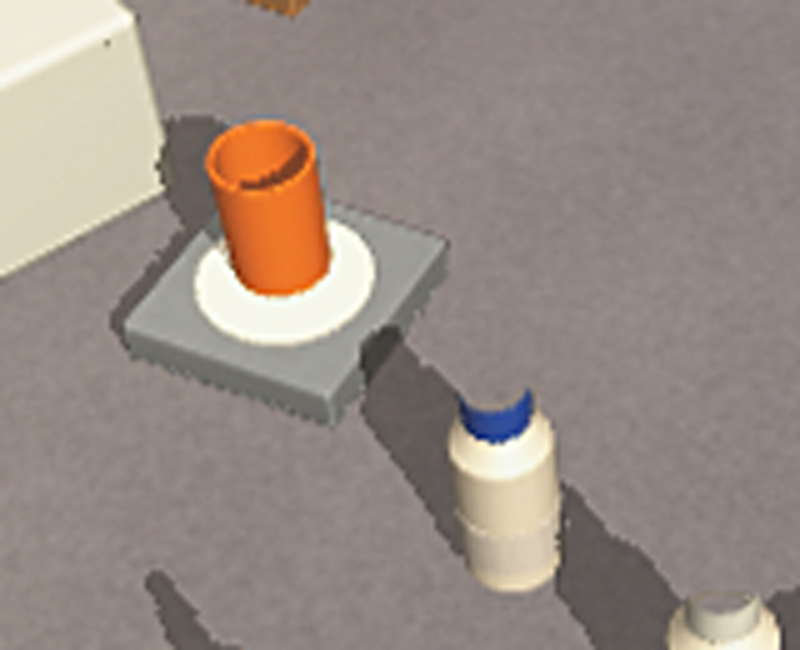

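Run:
```python
from h import *
np.set_printoptions(precision=1,suppress=True)
T=grab('top');S=grab('scene')
def tri(a,b):
    e1,d1=ray(T,*a);e2,d2=ray(S,*b)
    A=np.stack([d1,-d2],1);t=np.linalg.lstsq(A,e2-e1,rcond=None)[0]
    p,q=e1+t[0]*d1,e2+t[1]*d2;return (p+q)/2,np.linalg.norm(p-q)
tc=lambda x,y:((x+.5)/5-.5+340,(y+.5)/5-.5+180); sc=lambda x,y:((x+.5)/5-.5+170,(y+.5)/5-.5+130)
print('cap',tri(tc(187,148),sc(496,393)),onz(T,*tc(187,148),126),onz(S,*sc(496,393),126))
print('rim',tri(tc(612,263),sc(262,157)),onz(T,*tc(612,263),108),onz(S,*sc(262,157),108))
c=[onz(T,*tc(*p),28)[:2] for p in((410,177),(640,122),(700,348),(466,404))];print('plate',c,np.mean(c,0))
c=[onz(S,*sc(*p),28)[:2] for p in((447,241),(331,398),(124,326))];print('plate S',c,(c[0]+c[2])/2)
print('disc',onz(T,*tc(560,260),30),'S',onz(S,*sc(285,281),30))
for n,f,(x,y,w,h) in(('t2',T,(140,200,100,190)),('s2',S,(420,200,140,165))):
    cv2.imwrite(f'pics/{n}.png',cv2.resize(f['pixels'][y:y+h,x:x+w,::-1],None,fx=3,fy=3,interpolation=cv2.INTER_CUBIC))
for b in((260,206),(316,199)): print(onz(T,*b,110))
print(onz(T,316,153,55),onz(T,375,145,95),onz(T,248,155,60), 'whitebox',onz(T,498,248,90),onz(T,510,155,90))
```

```text
cap (array([ 587.8, -152.1,  115. ]), np.float64(3.533504687361129)) [ 585.4 -149.5  126. ] [ 595.6 -146.5  126. ]
rim (array([ 530. , -367.1,  103.6]), np.float64(1.3843867806040255)) [ 529.2 -365.4  108. ] [ 533.4 -363.8  108. ]
plate [array([ 582.1, -279.1]), array([ 611.7, -402.5]), array([ 490.7, -431.7]), array([ 460.9, -307. ])] [ 536.4 -355.1]
plate S [array([ 465.3, -307. ]), array([ 588.6, -277.1]), array([ 617.7, -400.3])] [ 541.5 -353.6]
disc [ 537.5 -357.8   30. ] S [ 542.8 -354.3   30. ]
[595.6 144.9 110. ]
[613.4   3.1 110. ]
[744.2   3.   55. ] [ 756.1 -149.2   95. ] [737.8 182.5  60. ] whitebox [ 490.3 -460.8   90. ] [ 730.9 -498.1   90. ]
```

```bash
python3 -c "
import cv2,numpy as np
a=cv2.imread('pics/t2.png');b=cv2.imread('pics/s2.png')
h=max(a.shape[0],b.shape[0]);o=np.zeros((h,a.shape[1]+b.shape[1],3),np.uint8);o[:a.shape[0],:a.shape[1]]=a;o[:b.shape[0],a.shape[1]:]=b;cv2.imwrite('pics/ts2.png',o)"
```

```text
(no output)
```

View pics/ts2.png

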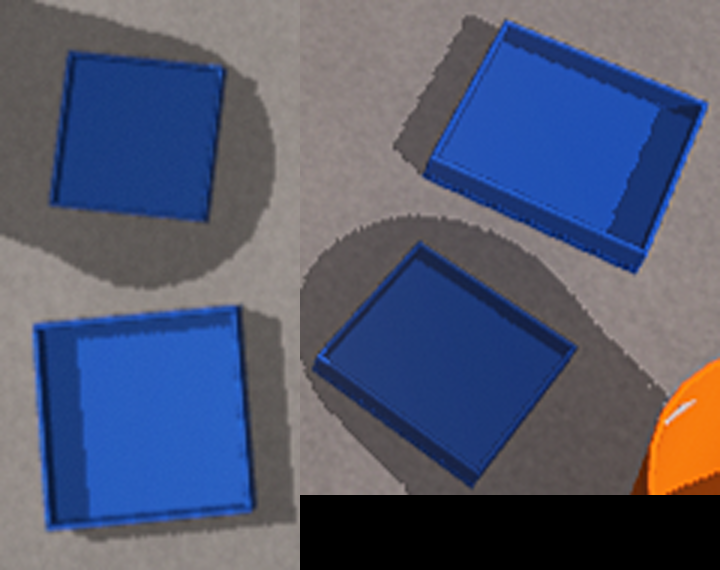

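The plate centre averages to about (539,-355) over the two views, the beaker to (531,-365) and the blue-cap bottle to (588,-149). The small tray is at about (502,353) and measures about 140 mm a side. Next I'm writing a planning helper and hovering over the beaker.

```bash
cat >> h.py <<'E'
from scipy.spatial.transform import Slerp
def Rtool(az,down,roll=0):
    "az: heading of tool (deg); down: angle of tool z below horizontal; roll 0: tool x horizontal-left-ish for down<90 ; roll turns about tool z"
    a,d=np.radians([az,down]); z=np.array([np.cos(a)*np.cos(d),np.sin(a)*np.cos(d),-np.sin(d)])
    x=np.array([-np.sin(a),np.cos(a),0]); y=np.cross(z,x)
    return Ro.from_matrix(np.stack([x,y,z],1))*Ro.from_euler('z',roll,degrees=True)
def cur():
    s=env.state();return np.array(s['ee_pos']),Ro.from_euler('xyz',s['ee_rot'],degrees=True),s
def plan(P,R,n,claw,start=None):
    p0,r0,s=cur()
    if start: p0,r0=start
    sl=Slerp([0,1],Ro.concatenate([r0,R]));P=np.array(P,float)
    print('tot ang',np.degrees((r0.inv()*R).magnitude()),'dist',np.linalg.norm(P-p0))
    out=[]
    for i in range(n):
        ra,rb=sl(i/n),sl((i+1)/n); d=ra.inv().apply((P-p0)/n); w=(ra.inv()*rb).as_rotvec(degrees=True)
        out.append([[round(float(v),1) for v in w],[round(float(v)) for v in d],claw])
    for r in out: print(r)
def st():
    p,r,s=cur(); print('t',round(s['time_s'],2),'pos',np.round(p,1),'rot',np.round(s['ee_rot'],1),'q',np.round(s['qpos'],1),'F',np.round(s['force'],1),'w',round(s['gripper_width'],1))
E
python3 - <<'E'
from h import *
st(); print(Rtool(-34.5,90,90).as_euler('xyz',degrees=True))
plan([531,-365,260],Rtool(-34.5,90,-90),9,91)
plan([531,-365,260],Rtool(-34.5,90,90),9,91)
E
```

```text
t 0.3 pos [ 142.7 -556.9  213.7] rot [-180.     0.   -75.6] q [-76.8  18.3  89.7   0.   72.   -1.1] F [ 0.2  0.3 -0.2] w 90.9
[180.    0.  -34.5]
tot ang 138.86996131034178 dist 435.60208412906763
[[0.0, 0.0, 15.4], [-10, -47, -5], 91]
[[0.0, 0.0, 15.4], [-22, -43, -5], 91]
[[0.0, 0.0, 15.4], [-33, -35, -5], 91]
[[0.0, 0.0, 15.4], [-41, -25, -5], 91]
[[0.0, 0.0, 15.4], [-46, -14, -5], 91]
[[0.0, 0.0, 15.4], [-48, -1, -5], 91]
[[0.0, 0.0, 15.4], [-47, 12, -5], 91]
[[0.0, 0.0, 15.4], [-42, 24, -5], 91]
[[0.0, 0.0, 15.4], [-34, 34, -5], 91]
tot ang 41.13005038854612 dist 435.60208412906763
[[-0.0, 0.0, -4.6], [-10, -47, -5], 91]
[[-0.0, 0.0, -4.6], [-6, -48, -5], 91]
[[-0.0, 0.0, -4.6], [-2, -48, -5], 91]
[[-0.0, 0.0, -4.6], [1, -48, -5], 91]
[[-0.0, 0.0, -4.6], [5, -48, -5], 91]
[[-0.0, 0.0, -4.6], [9, -47, -5], 91]
[[-0.0, 0.0, -4.6], [13, -46, -5], 91]
[[-0.0, 0.0, -4.6], [17, -45, -5], 91]
[[-0.0, 0.0, -4.6], [20, -44, -5], 91]
```

Emit:
{"fn": "servo_tool", "kwargs": {
  "plan": [
    [[0, 0, -4.5], [-10, -47, -8], 91],
    [[0, 0, -4.5], [-6, -48, -8], 91],
    [[0, 0, -4.5], [-2, -48, -8], 91],
    [[0, 0, -4.5], [1, -48, -5], 91],
    [[0, 0, -4.5], [5, -48, -5], 91],
    [[0, 0, -4.5], [9, -47, -5], 91],
    [[0, 0, -4.5], [13, -46, -5], 91],
    [[0, 0, -4.5], [17, -45, -5], 91],
    [[0, 0, -4.5], [20, -40, -5], 91],
    [[0, 0, 0], [0, 0, 0], 91]
  ]
}}

```text
time_s: 1.55
ee_pos: [539.2, -361.5, 267.8]
ee_rot: [-180.0, 0.0, -33.9]
force: [0.2, -0.4, -0.3]
gripper_width: 91.4
```

Run:
```python
from h import *
st(); f=grab('wrist','w1'); print(f['eye'],f['attitude'],f['intrinsics'][0])
print(proj(f,[531,-365,108]),proj(f,[539,-355,30]))
```

```text
t 1.55 pos [ 539.2 -361.5  267.8] rot [-180.     0.   -33.9] q [-34.9  23.8  73.5   0.   82.7  -0.9] F [ 0.2 -0.4 -0.3] w 91.4
[ 586.40503771 -291.42672404  439.29677115] [-17.10409971   0.07614598 -33.91608826] [429.85779307   0.         315.83222904]
[310.22217259 228.62415855] [312.38618556 194.22099549]
```

View pics/w1.png

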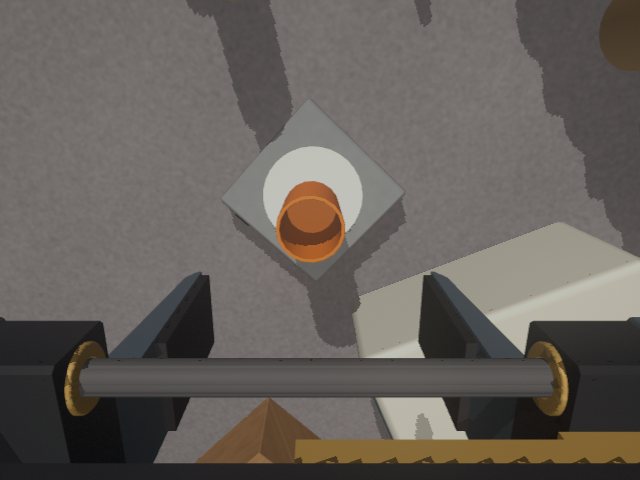

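The rim appears at (311,229) in the wrist view, against a prediction of (310,229). The plate corners centre on (313,193), against (312,194). The estimates hold, so I'll turn the jaws away from the white box and descend.

Run:
```python
from h import *
R=Rtool(-10,90,90)
plan([531,-365,190],R,4,91)
print(R.as_matrix())
```

```text
tot ang 24.04577774839685 dist 78.02086119120423
[[0.0, 0.0, -6.0], [-1, 1, 19], 91]
[[0.0, 0.0, -6.0], [-1, 1, 19], 91]
[[0.0, 0.0, -6.0], [-1, 1, 19], 91]
[[0.0, 0.0, -6.0], [-1, 1, 19], 91]
[[ 9.84807753e-01 -1.73648178e-01  6.03020831e-17]
 [-1.73648178e-01 -9.84807753e-01 -1.06328842e-17]
 [ 6.12323400e-17  1.15555797e-32 -1.00000000e+00]]
```

Emit:
{"fn": "servo_tool", "kwargs": {
  "plan": [
    [[0, 0, -6], [-1, 2, 19], 91],
    [[0, 0, -6], [-2, 2, 19], 91],
    [[0, 0, -6], [-2, 2, 19], 91],
    [[0, 0, -6], [-2, 1, 20], 91],
    [[0, 0, 0], [0, 0, 25], 91],
    [[0, 0, 0], [0, 0, 25], 91],
    [[0, 0, 0], [0, 0, 25], 91],
    [[0, 0, 0], [0, 0, 25], 91],
    [[0, 0, 0], [0, 0, 15], 91],
    [[0, 0, 0], [0, 0, 0], 91]
  ]
}}

```text
time_s: 2.85
ee_pos: [513.6, -373.6, 71.0]
ee_rot: [179.8, 0.4, -10.3]
force: [0.5, 0.8, 0.6]
gripper_width: 90.8
```

Run:
```python
from h import *
st(); f=grab('wrist','w2')
```

```text
t 2.85 pos [ 513.6 -373.6   71. ] rot [179.8   0.4 -10.3] q [-36.9  30.3  92.2  -0.4  57.8 -26.4] F [0.5 0.8 0.6] w 90.8
```

View pics/w2.png

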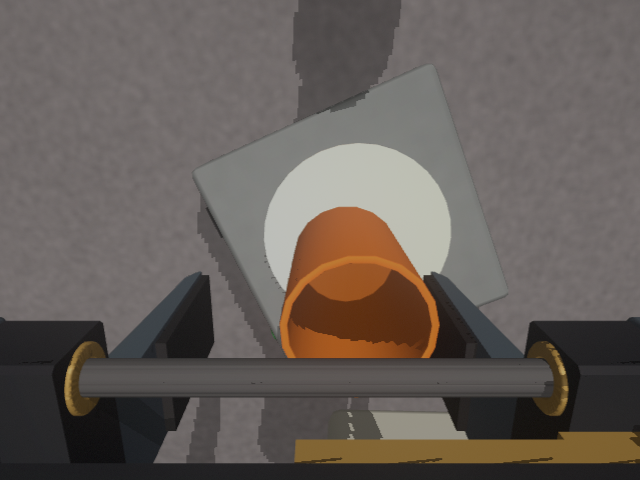

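The descent drifted to (514,-374), and the picture shows the beaker nearer the right finger, with its rim centred at u≈361 against the finger centre at ≈317. I'll correct sideways before going lower.

Emit:
{"fn": "servo_tool", "kwargs": {
  "plan": [
    [[0, 0, 0], [4, -3, 0], 91],
    [[0, 0, 0], [4, -3, 0], 91],
    [[0, 0, 0], [4, -3, 0], 91],
    [[0, 0, 0], [3, -2, 0], 91],
    [[0, 0, 0], [0, 0, 0], 91],
    [[0, 0, 0], [0, 0, 0], 91],
    [[0, 0, 0], [0, 0, 0], 91],
    [[0, 0, 0], [0, 0, 0], 91],
    [[0, 0, 0], [0, 0, 0], 91],
    [[0, 0, 0], [0, 0, 0], 91]
  ]
}}

```text
time_s: 4.15
ee_pos: [533.6, -366.2, 74.9]
ee_rot: [179.6, 0.0, -10.2]
force: [0.0, -0.6, 0.3]
gripper_width: 90.6
```

Run:
```python
from h import *
st(); f=grab('wrist','w3')
R=Rtool(-10,90,90)
plan([531,-365,60],R,1,91)
```

```text
t 4.15 pos [ 533.6 -366.2   74.9] rot [179.6   0.  -10.2] q [-35.3  30.8  90.5  -0.4  58.6 -24.8] F [ 0.  -0.6  0.3] w 90.6
tot ang 0.45202261347901357 dist 15.190533597490742
[[0.4, 0.0, -0.2], [-3, -1, 15], 91]
```

View pics/w3.png

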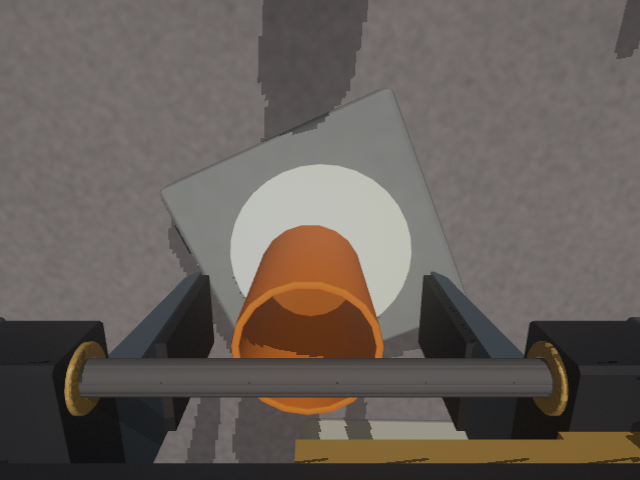

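The beaker is now centred to within about 3 mm (u 308 against 317), so I'll go down and grip.

Emit:
{"fn": "servo_tool", "kwargs": {
  "plan": [
    [[0.4, 0, 0], [-2, -1, 8], 91],
    [[0, 0, 0], [-1, 0, 7], 91],
    [[0, 0, 0], [0, 0, 0], 91],
    [[0, 0, 0], [0, 0, 0], 70],
    [[0, 0, 0], [0, 0, 0], 60],
    [[0, 0, 0], [0, 0, 0], 50],
    [[0, 0, 0], [0, 0, 0], 45],
    [[0, 0, 0], [0, 0, 0], 45],
    [[0, 0, 0], [0, 0, 0], 45],
    [[0, 0, 0], [0, 0, 0], 45]
  ],
  "squeeze": 15
}}

```text
time_s: 5.45
ee_pos: [530.6, -364.7, 58.7]
ee_rot: [-179.9, 0.0, -10.2]
force: [-0.1, 0.2, -0.9]
gripper_width: 55.8
```

Run:
```python
from h import *
st(); f=grab('wrist','w4')
```

```text
t 5.45 pos [ 530.6 -364.7   58.7] rot [-179.9    0.   -10.2] q [-35.5  31.5  91.8   0.   56.7 -25.3] F [-0.1  0.2 -0.9] w 55.8
```

View pics/w4.png

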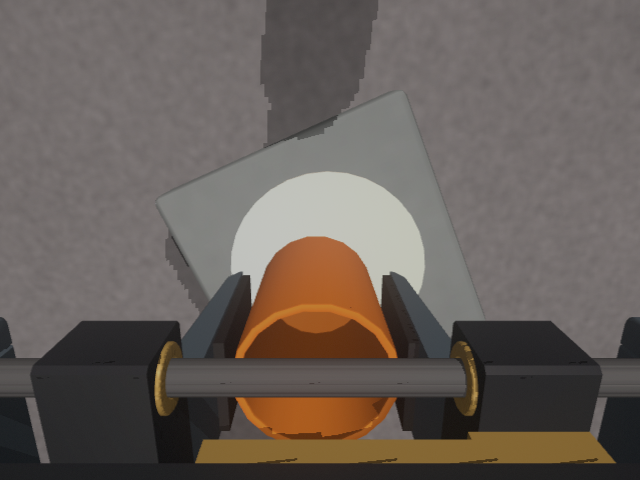

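Emit:
{"fn": "servo_tool", "kwargs": {
  "plan": [
    [[0, 0, 0], [0, 0, -10], 45],
    [[0, 0, 0], [0, 0, -30], 45],
    [[0, 0, 0], [0, 0, -45], 45],
    [[0, 0, 0], [0, 0, -50], 45],
    [[0, 0, 0], [0, 0, -50], 45],
    [[0, 0, 0], [-4, -20, -15], 45],
    [[0, 0, 0], [-9, -40, 0], 45],
    [[0, 0, 0], [-11, -50, 0], 45],
    [[0, 0, 0], [-11, -50, 0], 45],
    [[0, 0, 0], [-11, -50, 0], 45]
  ]
}}

```text
time_s: 6.75
ee_pos: [519.2, -141.5, 263.6]
ee_rot: [-179.7, 0.4, -10.5]
force: [-0.1, 0.3, -0.3]
gripper_width: 55.9
```

Run:
```python
from h import *
st()
plan([502,353,260],Rtool(-10,90,90),10,45)
```

```text
t 6.75 pos [ 519.2 -141.5  263.6] rot [-179.7    0.4  -10.5] q [-16.6  13.6  89.1   0.3  77.8  -6.2] F [-0.1  0.3 -0.3] w 55.9
tot ang 0.761467906346891 dist 494.8040441286729
[[-0.0, 0.0, -0.1], [-11, -48, 1], 45]
[[-0.0, 0.0, -0.1], [-11, -48, 1], 45]
[[-0.0, 0.0, -0.1], [-11, -48, 1], 45]
[[-0.0, 0.0, -0.1], [-11, -48, 1], 45]
[[-0.0, 0.0, -0.1], [-11, -48, 1], 45]
[[-0.0, 0.0, -0.1], [-11, -48, 1], 45]
[[-0.0, 0.0, -0.1], [-10, -48, 0], 45]
[[-0.0, 0.0, -0.1], [-10, -48, 0], 45]
[[-0.0, 0.0, -0.1], [-10, -48, 0], 45]
[[-0.0, 0.0, -0.1], [-10, -48, 0], 45]
```

Emit:
{"fn": "servo_tool", "kwargs": {
  "plan": [
    [[0, 0, 0], [-11, -50, 0], 45],
    [[0, 0, 0], [-11, -50, 0], 45],
    [[0, 0, 0], [-11, -50, 0], 45],
    [[0, 0, 0], [-11, -50, 0], 45],
    [[0, 0, 0], [-11, -50, 0], 45],
    [[0, 0, 0], [-11, -50, 0], 45],
    [[0, 0, 0], [-10, -50, 0], 45],
    [[0, 0, 0], [-10, -40, 0], 45],
    [[0, 0, 0], [-8, -20, 0], 45],
    [[0, 0, 0], [0, 0, 0], 45]
  ]
}}

```text
time_s: 8.0
ee_pos: [481.5, 301.3, 255.9]
ee_rot: [180.0, 1.9, -9.9]
force: [0.3, -1.0, -1.0]
gripper_width: 55.6
```

Run:
```python
from h import *
st();f=grab('wrist','w5');plan([502,353,100],Rtool(-10,90,90),4,45)
print([proj(f,[502+70*(a*.995+b*.096),353+70*(-a*.096+b*.995),22]) for a,b in((1,1),(1,-1),(-1,1),(-1,-1))])
```

```text
t 8.0 pos [481.5 301.3 255.9] rot [180.    1.9  -9.9] q [30.2 17.2 85.3  1.2 79.  39.9] F [ 0.3 -1.  -1. ] w 55.6
tot ang 1.8983242608216244 dist 165.75958075643777
[[0.0, 0.5, 0.0], [4, -14, 39], 45]
[[0.0, 0.5, 0.0], [4, -14, 39], 45]
[[0.0, 0.5, 0.0], [3, -14, 39], 45]
[[0.0, 0.5, 0.0], [3, -14, 39], 45]
[array([412.42284953,  53.51550562]), array([413.99926566, 211.14590254]), array([252.35458285,  67.29010426]), array([269.45880361, 220.72456517])]
```

View pics/w5.png

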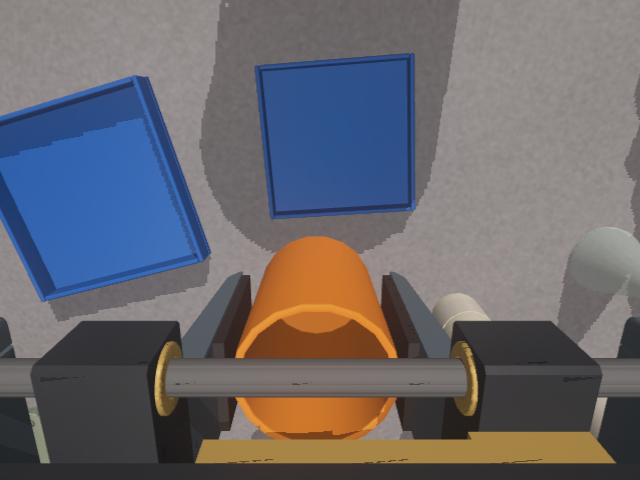

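The tray corners appear at (257,66), (412,54), (414,209) and (272,217), within about 3 px of the prediction. I'll move over the tray and level the tool.

Emit:
{"fn": "servo_tool", "kwargs": {
  "plan": [
    [[0, 0.5, 0], [4, -14, 20], 45],
    [[0, 0.5, 0], [4, -14, 30], 45],
    [[0, 0.5, 0], [4, -14, 40], 45],
    [[0, 0.4, 0], [3, -12, 40], 45],
    [[0, 0, 0], [0, 0, 30], 45],
    [[0, 0, 0], [0, 0, 15], 45],
    [[0, 0, 0], [0, 0, 0], 45],
    [[0, 0, 0], [0, 0, 0], 45],
    [[0, 0, 0], [0, 0, 0], 45],
    [[0, 0, 0], [0, 0, 0], 45]
  ]
}}

```text
time_s: 9.3
ee_pos: [505.3, 344.1, 79.2]
ee_rot: [179.9, -0.3, -10.4]
force: [-0.1, 0.1, -1.0]
gripper_width: 56.2
```

Run:
```python
from h import *
st();plan([503,353,38],Rtool(-10,90,90),3,45)
```

```text
t 9.3 pos [505.3 344.1  79.2] rot [179.9  -0.3 -10.4] q [33.3 27.7 95.5 -0.3 56.6 43.9] F [-0.1  0.1 -1. ] w 56.2
tot ang 0.5448919812780485 dist 42.19808384091706
[[0.0, -0.1, -0.1], [-1, -3, 14], 45]
[[0.0, -0.1, -0.1], [-1, -3, 14], 45]
[[0.0, -0.1, -0.1], [-1, -3, 14], 45]
```

Emit:
{"fn": "servo_tool", "kwargs": {
  "plan": [
    [[0, -0.3, 0], [-1, -4, 12], 45],
    [[0, 0, 0], [-1, -3, 12], 45],
    [[0, 0, 0], [-1, -2, 9], 45],
    [[0, 0, 0], [0, 0, 6], 45],
    [[0, 0, 0], [0, 0, 0], 45],
    [[0, 0, 0], [0, 0, 2], 45],
    [[0, 0, 0], [0, 0, 2], 45],
    [[0, 0, 0], [0, 0, 0], 45],
    [[0, 0, 0], [0, 0, 0], 45],
    [[0, 0, 0], [0, 0, 0], 45]
  ]
}}

```text
time_s: 10.55
ee_pos: [504.2, 354.5, 33.7]
ee_rot: [180.0, -0.0, -10.4]
force: [-0.3, 0.3, -0.1]
gripper_width: 56.0
```

Run:
```python
from h import *
st()
```

```text
t 10.55 pos [504.2 354.5  33.7] rot [180.   -0.  -10.4] q [34.1 31.  97.3 -0.1 51.7 44.5] F [-0.3  0.3 -0.1] w 56.0
```

The vertical force went from -1.0 N in the air to -0.1 N, so the beaker is at the floor. I'll nudge down 1 mm, open and lift.

Emit:
{"fn": "servo_tool", "kwargs": {
  "plan": [
    [[0, 0, 0], [0, 0, 1], 45],
    [[0, 0, 0], [0, 0, 0], 45],
    [[0, 0, 0], [0, 0, 0], 60],
    [[0, 0, 0], [0, 0, 0], 70],
    [[0, 0, 0], [0, 0, 0], 80],
    [[0, 0, 0], [0, 0, 0], 80],
    [[0, 0, 0], [0, 0, -10], 80],
    [[0, 0, 0], [0, 0, -30], 80],
    [[0, 0, 0], [0, 0, -40], 80],
    [[0, 0, 0], [0, 0, -50], 80]
  ]
}}

```text
time_s: 11.8
ee_pos: [502.5, 353.5, 164.3]
ee_rot: [179.7, 0.3, -10.4]
force: [0.7, -0.5, -0.8]
gripper_width: 80.0
```

Run:
```python
from h import *
st()
f=grab('scene','s3')
# candidates for next: pre-grasp behind the bottle
az=np.degrees(np.arctan2(-149,588));print(az)
for roll in(0,180):
    R=Rtool(az,30,roll); print(roll,R.as_euler('xyz',degrees=True))
```

```text
t 11.8 pos [502.5 353.5 164.3] rot [179.7   0.3 -10.4] q [34.1 24.  88.3 -0.  68.2 44.5] F [ 0.7 -0.5 -0.8] w 80.0
-14.219516028025799
0 [120.           0.          75.78048397]
180 [-120.            0.         -104.21951603]
```

View pics/s3.png

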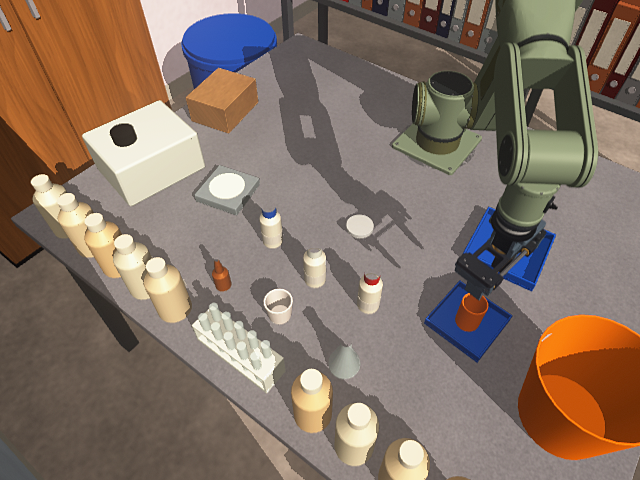

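The beaker stands upright in the small tray (scene view, about (471,312)). Next is the pre-grasp pose for the bottle, tilted 30° below horizontal with the jaws horizontal.

Run:
```python
from h import *
plan([440,-110,260],Rtool(-14.2,30,180),14,91)
```

```text
tot ang 107.14782687851556 dist 478.65039135445284
[[3.2, 3.5, 6.0], [1, 34, -6], 91]
[[3.2, 3.5, 6.0], [5, 33, -8], 91]
[[3.2, 3.5, 6.0], [9, 32, -9], 91]
[[3.2, 3.5, 6.0], [13, 30, -10], 91]
[[3.2, 3.5, 6.0], [17, 28, -11], 91]
[[3.2, 3.5, 6.0], [20, 25, -12], 91]
[[3.2, 3.5, 6.0], [23, 22, -12], 91]
[[3.2, 3.5, 6.0], [26, 19, -11], 91]
[[3.2, 3.5, 6.0], [29, 15, -10], 91]
[[3.2, 3.5, 6.0], [31, 12, -9], 91]
[[3.2, 3.5, 6.0], [32, 8, -8], 91]
[[3.2, 3.5, 6.0], [33, 4, -6], 91]
[[3.2, 3.5, 6.0], [34, 0, -5], 91]
[[3.2, 3.5, 6.0], [34, -4, -2], 91]
```

Emit:
{"fn": "servo_tool", "kwargs": {
  "plan": [
    [[0, 0, 0], [0, 10, -50], 91],
    [[0, 0, 0], [0, 20, -40], 91],
    [[3.2, 3.5, 6], [1, 34, -3], 91],
    [[3.2, 3.5, 6], [5, 33, -4], 91],
    [[3.2, 3.5, 6], [9, 32, -5], 91],
    [[3.2, 3.5, 6], [13, 30, -6], 91],
    [[3.2, 3.5, 6], [17, 28, -7], 91],
    [[3.2, 3.5, 6], [20, 25, -8], 91],
    [[3.2, 3.5, 6], [23, 22, -8], 91],
    [[3.2, 3.5, 6], [26, 19, -8], 91]
  ]
}}

```text
time_s: 13.1
ee_pos: [465.7, 55.8, 294.6]
ee_rot: [-142.5, -13.3, -66.4]
force: [0.5, -0.9, -0.7]
gripper_width: 90.8
```

Run:
```python
from h import *
st()
plan([440,-110,260],Rtool(-14.2,30,180),9,91)
```

```text
t 13.1 pos [465.7  55.8 294.6] rot [-142.5  -13.3  -66.4] q [  4.1 -12.6 122.2   3.5  30.9  63.7] F [ 0.5 -0.9 -0.7] w 90.8
tot ang 43.45306004517812 dist 171.3527726425813
[[1.9, 2.2, 3.8], [14, 12, 0], 91]
[[1.9, 2.2, 3.8], [15, 11, 0], 91]
[[1.9, 2.2, 3.8], [16, 10, 0], 91]
[[1.9, 2.2, 3.8], [17, 9, 0], 91]
[[1.9, 2.2, 3.8], [17, 8, 1], 91]
[[1.9, 2.2, 3.8], [18, 7, 1], 91]
[[1.9, 2.2, 3.8], [18, 6, 2], 91]
[[1.9, 2.2, 3.8], [18, 5, 2], 91]
[[1.9, 2.2, 3.8], [18, 4, 3], 91]
```

```bash
cat > kin.py <<'E'
import numpy as np
D=[([539.2,-361.5,267.8],23.8,73.5,82.7),([513.6,-373.6,71],30.3,92.2,57.8),([533.6,-366.2,74.9],30.8,90.5,58.6),([519.2,-141.5,263.6],13.6,89.1,77.8),([502.5,353.5,164.3],24,88.3,68.2),([481.5,301.3,255.9],17.2,85.3,79),([504.2,354.5,33.7],31,97.3,51.7),([465.7,55.8,294.6],-12.6,122.2,30.9),([142.6,-556.9,213.7],18.3,89.7,72)]
A=[];b=[]
for p,*q in D:
    a,bb,c=np.cumsum(np.radians(q));s,k=np.sin,np.cos
    A+=[[1,0,s(a),s(bb),k(bb),s(c)],[0,1,k(a),k(bb),-s(bb),k(c)]];b+=[np.hypot(p[0],p[1]),p[2]]
A=np.array(A);x,res,rk,sv=np.linalg.lstsq(A,np.array(b),rcond=None)
if __name__=='__main__': print(np.round(x,1),rk,np.round(A@x-b,1))
from scipy.optimize import least_squares
def fk(q):
    a,bb,c=np.cumsum(np.radians(q));s,k=np.sin,np.cos
    return np.array([[1,0,s(a),s(bb),k(bb),s(c)],[0,1,k(a),k(bb),-s(bb),k(c)]])@x
def ik(r,z,down):
    f=lambda q:np.r_[fk([q[0],q[1],90+down-q[0]-q[1]])-[r,z]]
    q=least_squares(f,[10,90]); return np.round([*q.x,90+down-q.x.sum()],1),round(q.cost,2)
E
python3 kin.py
python3 - <<'E'
from kin import *
for a in [(620,41,30),(490,106,30),(455,260,30),(640,71,30),(500,300,0),(550,350,0),(600,350,0),(500,300,30),(510,130,30),(600,400,-20),(655,71,30)]: print(a,ik(*a))
E
```

```text
[  1.2 139.4 589.2 416.6  24.2 333.2] 6 [-0.   0.5  0.  -0.4 -0.3  0.2 -0.2  0.1 -0.1 -0.3  0.2 -0.6  0.3  0.3
 -0.   0.1  0.1  0.1]
(620, 41, 30) (array([ 34.5, 142.7, -57.2]), np.float64(0.0))
(490, 106, 30) (array([ 20.9, 157.1, -58.1]), np.float64(0.0))
(455, 260, 30) (array([-13.7, 143.5,  -9.8]), np.float64(0.0))
(640, 71, 30) (array([ 29.8, 139. , -48.7]), np.float64(0.0))
(500, 300, 0) (array([ 12.2, 158.8, -81. ]), np.float64(0.0))
(550, 350, 0) (array([  3.6, 147.8, -61.4]), np.float64(0.0))
(600, 350, 0) (array([  7.7, 142.4, -60.1]), np.float64(0.0))
(500, 300, 30) (array([-12.2, 135.5,  -3.2]), np.float64(0.0))
(510, 130, 30) (array([ 15. , 152.3, -47.4]), np.float64(0.0))
(600, 400, -20) (array([ 19.7, 144.9, -94.6]), np.float64(0.0))
(655, 71, 30) (array([ 30.1, 137. , -47.1]), np.float64(0.0))
```

Without a wrist flip (q4 to 180°), q5 can't go negative, and a near-horizontal tool at low height would need that. I'll build the full forward kinematics and check them against the state.

```bash
cat >> kin.py <<'E'
from scipy.spatial.transform import Rotation as Ro
X=x
def FK(q,s4=1):
    a1,d,l2,l3,a3,L=X
    r=lambda ax,t:Ro.from_euler(ax,t,degrees=True)
    A=r('z',q[0]); B=A*r('y',q[1]);C=A*r('y',q[1]+q[2])
    p=A.apply([a1,0,d])+B.apply([0,0,l2])+C.apply([a3,0,l3])
    R=C*r('z',s4*q[3])*r('y',q[4])*r('z',q[5]+180)
    return p+R.apply([0,0,L]),R
LO=np.array([-177.97,-48.28,12.27,-77.06,2.81,-146.56]);HI=np.array([177.97,115.42,149.76,257.06,150.46,146.56])
def IK(P,R,q0):
    def f(q):
        p,r=FK(q);return np.r_[(p-P)/5,(R.inv()*r).as_rotvec(degrees=True)/1]
    s=least_squares(f,np.clip(q0,LO+.1,HI-.1),bounds=(LO,HI));return s.x,s.cost
E
python3 - <<'E'
from h import *; from kin import *
p,r,s=cur()
for s4 in(1,-1):
    pp,rr=FK(s['qpos'],s4);print(s4,pp-p,(r.inv()*rr).as_rotvec(degrees=True))
for G,az in(((588,-149,50),-14.2),((588,-149,150),-14.2),((539,-355,80),-33.4),((539,-355,180),-33.4),((539,-355,80),-20)):
  for a in(30,20):
    R=Rtool(az,a,180);P=np.array(G)+R.apply([0,0,19]);q,c=IK(P,R,[az,34,142,180,57,-90]);print(G,a,np.round(q,1),round(c,3))
R=Rtool(-25,-30,0)
for P in((580,-270,450),(560,-260,400)):
    q,c=IK(P,R,[-25,20,142,180,90,90]);print(P,np.round(q,1),round(c,3))
E
```

```text
1 [  1.03992    -11.53068874  -0.49888288] [-1.90833281e-14  1.59027734e-14 -1.43124961e-14]
-1 [  2.54706045 -32.30269224  -0.49888288] [-1.58949561  3.21119083 -5.97518759]
(588, -149, 50) 30 [-14.2  34.6 142.3 180.   56.8 -90. ] 0.0
(588, -149, 50) 20 [-14.2  44.1 146.4 180.   80.5 -90. ] 0.0
(588, -149, 150) 30 [-14.2  18.5 137.7 179.9  36.2 -90. ] 0.0
(588, -149, 150) 20 [-14.2  25.5 143.4 180.   59.  -90. ] 0.0
(539, -355, 80) 30 [-33.3  30.4 136.1 180.1  46.4 -90. ] 0.0
(539, -355, 80) 20 [-33.3  37.9 140.6 180.1  68.4 -90. ] 0.0
(539, -355, 180) 30 [-33.3  16.9 131.  180.1  28.  -90.1] 0.0
(539, -355, 180) 20 [-33.3  22.2 136.8 180.1  49.  -90. ] 0.0
(539, -355, 80) 30 [-42.8  30.7 134.4 152.5  46.5 -82.1] 0.0
(539, -355, 80) 20 [-44.2  37.8 138.6 155.2  66.7 -88.4] 0.0
(580, -270, 450) [-24.9  22.8 136.9 180.1  99.7  90. ] 0.0
(560, -260, 400) [-24.8  30.  142.1 180.2 112.2  90. ] 0.0
```

```bash
cat >> kin.py <<'E'
OFF=11.5
_FK=FK
def FK(q,s4=1):
    p,R=_FK(q,s4); return p+Ro.from_euler('z',q[0],degrees=True).apply([0,OFF,0]),R
def rows(qs,claw):
    for a,b in zip(qs[:-1],qs[1:]):
        pa,ra=FK(a);pb,rb=FK(b)
        w=(ra.inv()*rb).as_rotvec(degrees=True);d=ra.inv().apply(pb-pa)
        print([[round(float(v),1) for v in w],[round(float(v)) for v in d],claw],'  ->',np.round(pb),'z',np.round(rb.apply([0,0,1]),2),'|w|',round(float(np.linalg.norm(w)),1),round(float(np.linalg.norm(d))))
E
python3 - <<'E'
from h import *; from kin import *
p,r,s=cur(); q0=s['qpos']
pp,rr=FK(q0);print(pp-p)
R=Rtool(-14.2,20,180);P=np.array([540,-137,250.])
qt,c=IK(P,R,[-14.2,15,140,180,50,-90]);print(np.round(qt,1),c)
N=17
qs=[]
for i in range(N+1):
    t=i/N; q=q0+(qt-q0)*t; q[4]+=12*np.sin(np.pi*t); qs.append(q)
rows(qs,91)
E
```

```text
[ 0.20770983 -0.06084017 -0.49888288]
[-17.    3.6 143.6 175.7  37.3 -87.5] 1.2424060629466058e-23
[[-1.7, -6.1, 0.8], [-32, 17, 10], 91]   -> [448.  78. 269.] z [ 0.57  0.16 -0.81] |w| 6.4 38
[[-0.3, -6.2, 0.9], [-32, 9, 9], 91]   -> [433. 103. 252.] z [ 0.51  0.25 -0.82] |w| 6.3 34
[[1.1, -6.0, 0.8], [-29, 1, 8], 91]   -> [422. 130. 244.] z [ 0.47  0.35 -0.81] |w| 6.1 30
[[2.6, -5.4, 0.8], [-25, -7, 7], 91]   -> [417. 156. 244.] z [ 0.45  0.44 -0.77] |w| 6.0 27
[[3.9, -4.4, 0.7], [-19, -14, 5], 91]   -> [418. 179. 251.] z [ 0.45  0.53 -0.72] |w| 5.9 24
[[5.0, -3.1, 0.7], [-11, -19, 4], 91]   -> [426. 195. 263.] z [ 0.48  0.6  -0.64] |w| 5.9 22
[[5.7, -1.6, 0.5], [-2, -23, 2], 91]   -> [441. 205. 279.] z [ 0.52  0.64 -0.56] |w| 6.0 23
[[6.1, 0.1, 0.4], [8, -25, 0], 91]   -> [460. 204. 295.] z [ 0.58  0.66 -0.48] |w| 6.1 26
[[6.0, 1.9, 0.3], [17, -24, -1], 91]   -> [483. 194. 311.] z [ 0.65  0.64 -0.4 ] |w| 6.3 30
[[5.6, 3.6, 0.1], [27, -22, -3], 91]   -> [508. 173. 324.] z [ 0.73  0.6  -0.32] |w| 6.6 34
[[4.8, 5.1, 0.0], [35, -17, -4], 91]   -> [531. 142. 333.] z [ 0.81  0.52 -0.27] |w| 7.0 39
[[3.7, 6.3, -0.1], [42, -11, -5], 91]   -> [550. 103. 335.] z [ 0.88  0.42 -0.23] |w| 7.3 44
[[2.3, 7.2, -0.2], [47, -3, -6], 91]   -> [564.  58. 330.] z [ 0.93  0.3  -0.21] |w| 7.6 48
[[0.9, 7.8, -0.3], [50, 5, -6], 91]   -> [571.   9. 319.] z [ 0.96  0.17 -0.22] |w| 7.9 51
[[-0.6, 8.0, -0.3], [52, 13, -6], 91]   -> [570. -42. 301.] z [ 0.97  0.03 -0.24] |w| 8.1 54
[[-2.0, 8.0, -0.3], [51, 21, -6], 91]   -> [559. -91. 278.] z [ 0.95 -0.1  -0.29] |w| 8.2 56
[[-3.2, 7.6, -0.3], [49, 28, -5], 91]   -> [ 540. -137.  250.] z [ 0.91 -0.23 -0.34] |w| 8.3 57
```

The path is smooth and every joint stays in range. I'll run the first part of the wrist flip.

Emit:
{"fn": "servo_tool", "kwargs": {
  "plan": [
    [[-1.7, -6.1, 0.8], [-32, 17, 5], 91],
    [[-0.3, -6.2, 0.9], [-32, 9, 7], 91],
    [[1.1, -6, 0.8], [-29, 1, 7], 91],
    [[2.6, -5.4, 0.8], [-25, -7, 7], 91],
    [[3.9, -4.4, 0.7], [-19, -14, 5], 91],
    [[5, -3.1, 0.7], [-11, -19, 4], 91],
    [[5.7, -1.6, 0.5], [-2, -23, 2], 91],
    [[6.1, 0.1, 0.4], [8, -25, 0], 91],
    [[6, 1.9, 0.3], [17, -24, -1], 91],
    [[5.6, 3.6, 0.1], [27, -22, -3], 91]
  ]
}}

```text
time_s: 14.35
ee_pos: [498.5, 173.8, 343.2]
ee_rot: [-107.5, 14.4, -55.1]
force: [-0.2, 0.2, 0.3]
gripper_width: 90.9
```

```bash
cat > flip2.py <<'E'
from h import *; from kin import *
import sys
p,r,s=cur(); q0=s['qpos'];st()
pp,rr=FK(q0);print(pp-p)
R=Rtool(-14.2,20,180);P=np.array([540,-137,250.])
qt,c=IK(P,R,[-14.2,15,140,180,50,-90]);print(np.round(qt,1),c)
N=int(sys.argv[1]);qs=[q0+(qt-q0)*i/N for i in range(N+1)]
rows(qs,91)
E
python3 flip2.py 9
```

```text
t 14.35 pos [498.5 173.8 343.2] rot [-107.5   14.4  -55.1] q [ -9.4  -4.8 135.2 104.5  48.  -24.5] F [-0.2  0.2  0.3] w 90.9
[-0.05217351 -1.75793662 -1.77937026]
[-17.    3.6 143.6 175.7  37.3 -87.5] 1.2424060629466058e-23
[[3.4, 4.5, -0.1], [31, -12, -2], 91]   -> [519. 146. 345.] z [ 0.8   0.54 -0.25] |w| 5.7 33
[[2.7, 5.1, -0.1], [34, -8, -2], 91]   -> [537. 116. 345.] z [ 0.86  0.46 -0.23] |w| 5.8 35
[[2.0, 5.5, -0.1], [36, -3, -2], 91]   -> [551.  83. 341.] z [ 0.9   0.37 -0.21] |w| 5.8 36
[[1.2, 5.8, -0.2], [38, 1, -3], 91]   -> [561.  47. 334.] z [ 0.94  0.27 -0.21] |w| 5.9 38
[[0.4, 6.0, -0.2], [39, 6, -3], 91]   -> [567.   9. 323.] z [ 0.96  0.17 -0.22] |w| 6.0 39
[[-0.3, 6.1, -0.2], [39, 10, -3], 91]   -> [568. -29. 309.] z [ 0.97  0.07 -0.23] |w| 6.1 41
[[-1.1, 6.1, -0.3], [39, 14, -3], 91]   -> [563. -66. 292.] z [ 0.96 -0.04 -0.26] |w| 6.2 42
[[-1.8, 5.9, -0.3], [38, 18, -2], 91]   -> [ 554. -103.  272.] z [ 0.94 -0.14 -0.3 ] |w| 6.2 42
[[-2.5, 5.7, -0.3], [37, 22, -2], 91]   -> [ 540. -137.  250.] z [ 0.91 -0.23 -0.34] |w| 6.3 43
```

Emit:
{"fn": "servo_tool", "kwargs": {
  "plan": [
    [[3.4, 4.5, 0], [31, -12, -2], 91],
    [[2.7, 5.1, 0], [34, -8, -2], 91],
    [[2, 5.5, 0], [36, -3, -2], 91],
    [[1.2, 5.8, -0.2], [38, 1, -3], 91],
    [[0.4, 6, -0.2], [39, 6, -3], 91],
    [[-0.3, 6.1, -0.2], [39, 10, -3], 91],
    [[-1.1, 6.1, -0.3], [39, 14, -3], 91],
    [[-1.8, 5.9, -0.3], [38, 18, -2], 91],
    [[-2.5, 5.7, -0.3], [37, 22, -2], 91],
    [[0, 0, 0], [0, 0, 0], 91]
  ]
}}

```text
time_s: 15.6
ee_pos: [536.5, -146.7, 259.7]
ee_rot: [-109.2, -0.3, -106.1]
force: [0.5, 0.0, 0.0]
gripper_width: 90.7
```

Run:
```python
from h import *
st();f=grab('wrist','w6');print(f['eye'],proj(f,[588,-149,126]),proj(f,[588,-149,0]))
R=Rtool(-14.2,30,180)
plan(np.array([588,-149,185])+R.apply([0,0,19]),R,4,91)
```

```text
t 15.6 pos [ 536.5 -146.7  259.7] rot [-109.2   -0.3 -106.1] q [-16.9   2.8 143.5 178.9  37.1 -89.7] F [0.5 0.  0. ] w 90.7
[ 408.56870572 -108.71573569  396.09492702] [299.19775347 391.4611465 ] [301.91816607 475.72738916]
tot ang 11.042013891831115 dist 108.52539995446696
[[-2.7, -0.4, -0.1], [-3, 15, 23], 91]
[[-2.7, -0.4, -0.1], [-3, 14, 23], 91]
[[-2.7, -0.4, -0.1], [-3, 12, 24], 91]
[[-2.7, -0.4, -0.1], [-3, 11, 25], 91]
```

View pics/w6.png

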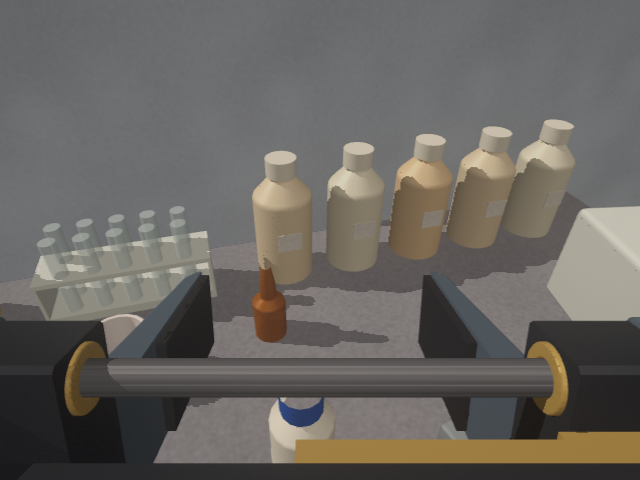

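The blue cap is at u≈301 (predicted 299), so the bottle is lined up sideways. I'll move to just above it.

Emit:
{"fn": "servo_tool", "kwargs": {
  "plan": [
    [[-2.7, -0.4, 0], [-3, 14, 22], 91],
    [[-2.7, -0.4, 0], [-3, 14, 23], 91],
    [[-2.7, -0.4, 0], [-3, 12, 24], 91],
    [[-2.7, -0.4, 0], [-3, 10, 24], 91],
    [[0, 0, 0], [0, 0, 0], 91],
    [[0, 0, 0], [0, 0, 0], 91],
    [[0, 0, 0], [0, 0, 0], 91],
    [[0, 0, 0], [0, 0, 0], 91],
    [[0, 0, 0], [0, 0, 0], 91],
    [[0, 0, 0], [0, 0, 0], 91]
  ]
}}

```text
time_s: 16.9
ee_pos: [608.4, -148.8, 186.2]
ee_rot: [-119.0, 0.4, -103.9]
force: [-0.1, -0.3, -0.3]
gripper_width: 90.9
```

Run:
```python
from h import *
st();f=grab('wrist','w7');print(f['eye'],proj(f,[588,-149,126]),proj(f,[588,-149,0]),proj(f,[571,-145,104]),proj(f,[563,-143,0]))
h=Rtool(-14.2,0,180).apply([1,0,0])
for z,r in((126,17),(88,26),(0,26)): print(z,proj(f,np.array([588,-149,z])+r*h),proj(f,np.array([588,-149,z])-r*h))
R=Rtool(-14.2,30,180)
plan(np.array([588,-149,50])+R.apply([0,0,19]),R,5,91)
f=grab('top','t3')
cv2.imwrite('pics/t3c.png',cv2.resize(f['pixels'][130:330,280:520,::-1],None,fx=3,fy=3,interpolation=cv2.INTER_CUBIC))
```

```text
t 16.9 pos [ 608.4 -148.8  186.2] rot [-119.     0.4 -103.9] q [-15.8  13.1 135.1 176.2  29.1 -87.2] F [-0.1 -0.3 -0.3] w 90.9
[ 502.9819731  -123.45725181  343.39528827] [328.2238312  410.28299988] [326.09936828 481.37645777] [328.75700436 461.20612939] [326.97840828 523.43912558]
126 [361.72819453 410.35191907] [294.77243791 410.21418966]
88 [372.94779081 437.3926711 ] [281.9847524  437.14754338]
0 [362.26369775 481.51161213] [289.99674883 481.24153403]
tot ang 1.078535632030926 dist 145.81494178973318
[[-0.2, 0.1, -0.0], [1, 26, 14], 91]
[[-0.2, 0.1, -0.0], [1, 26, 14], 91]
[[-0.2, 0.1, -0.0], [1, 26, 14], 91]
[[-0.2, 0.1, -0.0], [1, 26, 14], 91]
[[-0.2, 0.1, -0.0], [1, 26, 14], 91]
```

View pics/w7.png

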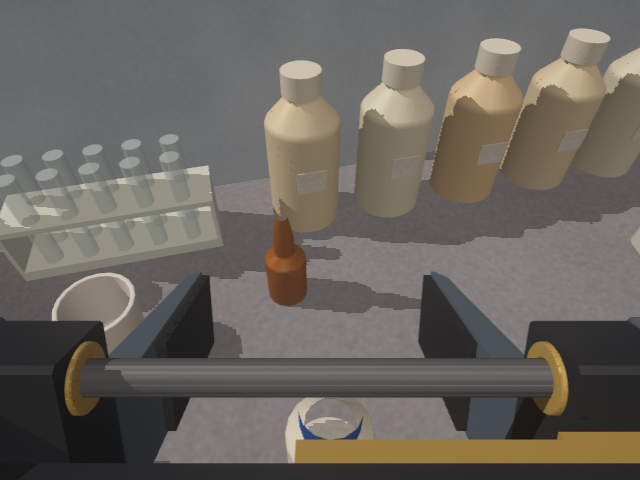

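View pics/t3c.png

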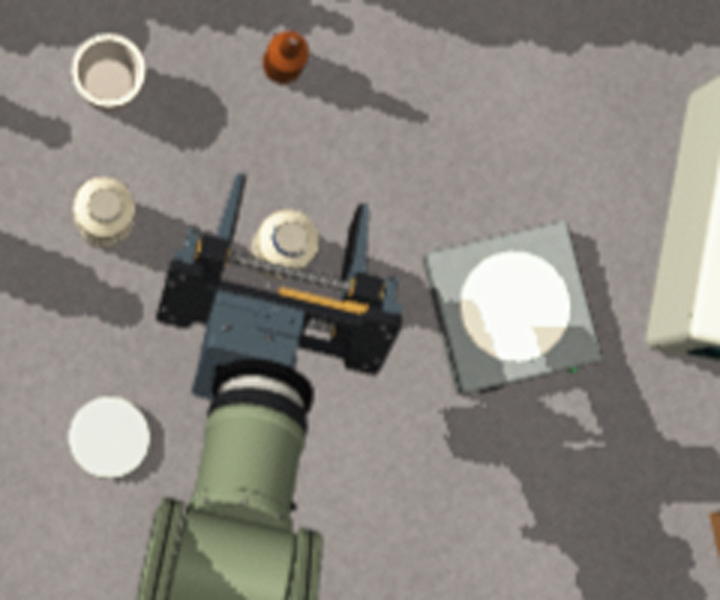

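The bottle is centred at u≈330 against a prediction of 327, so I'll shift about 1.5 mm to the right and descend in two stages.

Emit:
{"fn": "servo_tool", "kwargs": {
  "plan": [
    [[-0.3, 0, 0], [2, 18, 10], 91],
    [[-0.3, 0, 0], [2, 18, 10], 91],
    [[-0.2, 0, 0], [1, 18, 10], 91],
    [[-0.2, 0, 0], [1, 18, 9], 91],
    [[0, 0, 0], [0, 0, 0], 91],
    [[0, 0, 0], [0, 0, 0], 91],
    [[0, 0, 0], [0, 0, 0], 91],
    [[0, 0, 0], [0, 0, 0], 91],
    [[0, 0, 0], [0, 0, 0], 91],
    [[0, 0, 0], [0, 0, 0], 91]
  ]
}}

```text
time_s: 18.25
ee_pos: [608.4, -154.5, 107.4]
ee_rot: [-119.5, 0.4, -103.9]
force: [-0.3, -0.1, 0.6]
gripper_width: 91.7
```

Run:
```python
from h import *
st();f=grab('wrist','w8')
R=Rtool(-14.2,30,180)
plan(np.array([588,-150.5,50])+R.apply([0,0,19]),R,4,91)
g=grab('scene','s4')
cv2.imwrite('pics/s4c.png',cv2.resize(g['pixels'][140:310,170:390,::-1],None,fx=3,fy=3,interpolation=cv2.INTER_CUBIC))
```

```text
t 18.25 pos [ 608.4 -154.5  107.4] rot [-119.5    0.4 -103.9] q [-16.7  24.2 139.5 176.2  44.2 -88.3] F [-0.3 -0.1  0.6] w 91.7
tot ang 0.7137875100147626 dist 67.05858164896284
[[-0.1, 0.1, -0.1], [0, 15, 7], 91]
[[-0.1, 0.1, -0.1], [0, 15, 7], 91]
[[-0.1, 0.1, -0.1], [0, 15, 7], 91]
[[-0.1, 0.1, -0.1], [0, 15, 7], 91]
```

View pics/w8.png

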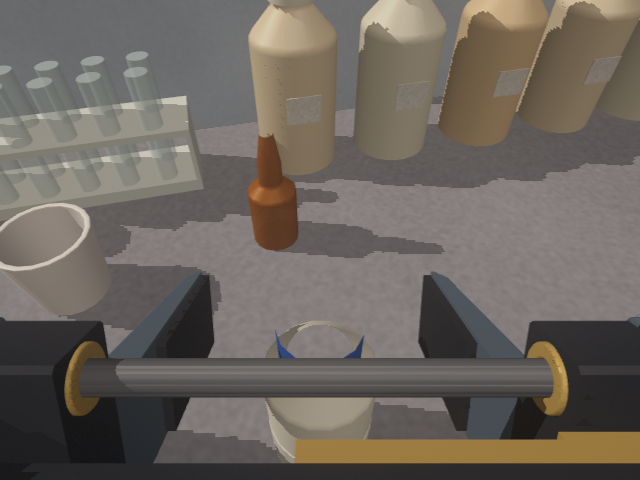

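View pics/s4c.png

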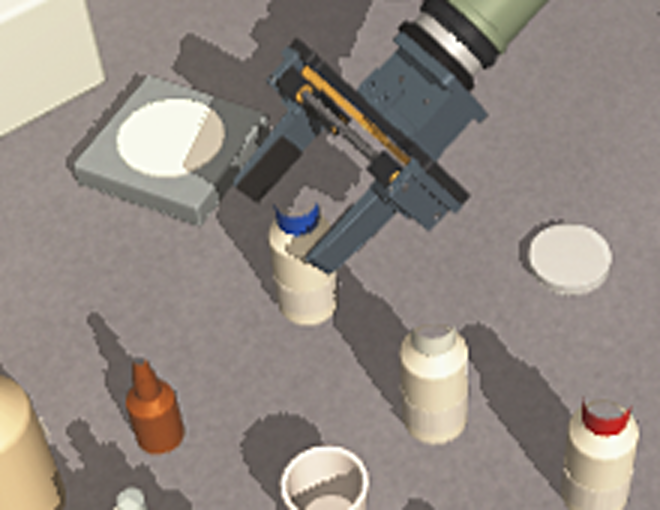

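The bottle sits centrally between the fingers (u 320 against 317). I'll finish the descent.

Emit:
{"fn": "servo_tool", "kwargs": {
  "plan": [
    [[-0.1, 0, 0], [0, 15, 7], 91],
    [[-0.1, 0, 0], [0, 15, 7], 91],
    [[-0.1, 0, 0], [0, 14, 7], 91],
    [[-0.1, 0, 0], [0, 10, 5], 91],
    [[0, 0, 0], [0, 0, 0], 91],
    [[0, 0, 0], [0, 0, 0], 91],
    [[0, 0, 0], [0, 0, 0], 91],
    [[0, 0, 0], [0, 0, 0], 91],
    [[0, 0, 0], [0, 0, 0], 91],
    [[0, 0, 0], [0, 0, 0], 91]
  ]
}}

```text
time_s: 19.6
ee_pos: [606.0, -153.6, 49.1]
ee_rot: [-119.6, 0.4, -103.9]
force: [-0.7, 0.3, -0.3]
gripper_width: 90.7
```

Run:
```python
from h import *
st();f=grab('wrist','w9')
R=Rtool(-14.2,30,180)
plan(np.array([588,-150.5,50])+R.apply([0,0,19]),R,1,91)
```

```text
t 19.6 pos [ 606.  -153.6   49.1] rot [-119.6    0.4 -103.9] q [-16.7  33.7 142.2 176.9  56.4 -89.3] F [-0.7  0.3 -0.3] w 90.7
tot ang 0.658057153372706 dist 8.846610229161799
[[-0.4, 0.5, -0.2], [2, 8, 3], 91]
```

View pics/w9.png

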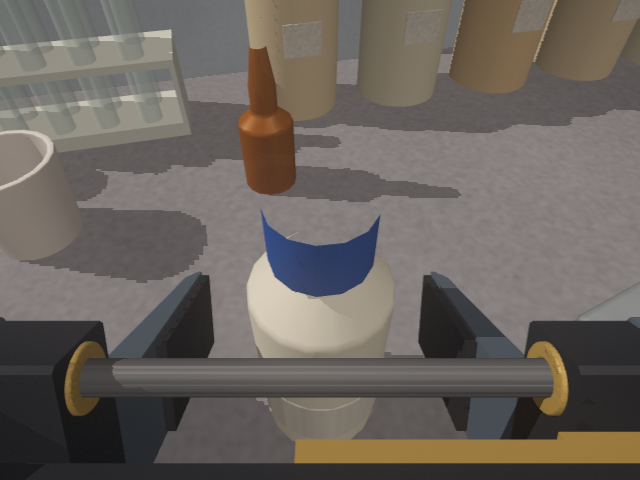

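Emit:
{"fn": "servo_tool", "kwargs": {
  "plan": [
    [[-0.4, 0.4, 0], [1, 5, 2], 91],
    [[0, 0, 0], [0, 0, 0], 91],
    [[0, 0, 0], [0, 0, 0], 70],
    [[0, 0, 0], [0, 0, 0], 60],
    [[0, 0, 0], [0, 0, 0], 54],
    [[0, 0, 0], [0, 0, 0], 40],
    [[0, 0, 0], [0, 0, 0], 40],
    [[0, 0, 0], [0, 0, 0], 40],
    [[0, 0, 0], [0, 0, 0], 40],
    [[0, 0, 0], [0, 0, 0], 40]
  ],
  "squeeze": 40
}}

```text
time_s: 20.9
ee_pos: [605.0, -154.5, 43.2]
ee_rot: [-120.0, 0.2, -104.3]
force: [-1.6, 0.1, -0.7]
gripper_width: 50.7
```

Run:
```python
from h import *
st();f=grab('wrist','w10')
h=Rtool(-14.2,0,180).apply([1,0,0])
for z,r in((126,17),(104,17),(88,26)): print(z,proj(f,np.array([588,-151,z])+r*h),proj(f,np.array([588,-151,z])-r*h),'front',proj(f,np.array([588,-151,z])-r*np.array([.97,-.245,0])))
```

```text
t 20.9 pos [ 605.  -154.5   43.2] rot [-120.     0.2 -104.3] q [-16.4  34.4 142.2 177.7  56.6 -89.6] F [-1.6  0.1 -0.7] w 50.7
126 [382.777368   191.33876484] [256.71858554 191.87498617] front [320.26422521 237.60529403]
104 [374.91888558 245.98686535] [264.27316476 246.42087979] front [320.03138173 291.27002428]
88 [397.23021769 277.9200655 ] [241.82628121 278.49947568] front [320.1428565  348.53842586]
```

View pics/w10.png

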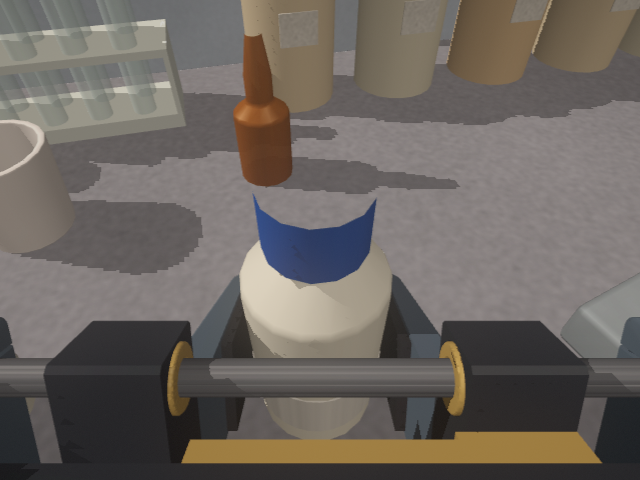

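The bottle is gripped (width 50.7, held at about 53 mm up the body, cap visible at (315,250)). I'll lift it straight up.

Emit:
{"fn": "servo_tool", "kwargs": {
  "plan": [
    [[0, 0, 0], [0, -5, -3], 40],
    [[0, 0, 0], [0, -13, -7], 40],
    [[0, 0, 0], [0, -26, -15], 40],
    [[0, 0, 0], [0, -35, -20], 40],
    [[0, 0, 0], [0, -35, -20], 40],
    [[0, 0, 0], [0, -35, -20], 40],
    [[0, 0, 0], [0, -20, -12], 40],
    [[0, 0, 0], [0, 0, 0], 40],
    [[0, 0, 0], [0, 0, 0], 40],
    [[0, 0, 0], [0, 0, 0], 40]
  ]
}}

```text
time_s: 22.2
ee_pos: [597.9, -152.8, 232.3]
ee_rot: [-121.8, 0.1, -104.2]
force: [0.3, 0.0, -2.2]
gripper_width: 50.9
```

```bash
cat > inv.py <<'E'
from h import *; from kin import *
import sys
p,r,s=cur(); q0=s['qpos'];st();pp,rr=FK(q0);print('fk err',pp-p)
R=Rtool(-18,-30,0)
qt,c=IK(np.array([600,-195,470.]),R,[-20,20,140,180,95,90]);print(np.round(qt,1),c)
N=int(sys.argv[1]);qs=[q0+(qt-q0)*i/N for i in range(N+1)]
rows(qs,40)
E
python3 inv.py 21; python3 -c "
from h import *;grab('wrist','w11')"
```

```text
t 22.2 pos [ 597.9 -152.8  232.3] rot [-1.218e+02  1.000e-01 -1.042e+02] q [-16.5   6.1 130.3 172.2  14.7 -83.5] F [ 0.3  0.  -2.2] w 50.9
fk err [-0.67421303  0.11220849 -1.24374691]
[-19.9  19.5 136.9 178.3  96.4  90.8] 2.3660225747929548e-27
[[2.9, -0.4, 8.7], [0, -13, 3], 40]   -> [ 607. -155.  241.] z [ 0.85 -0.21 -0.48] |w| 9.2 14
[[2.8, -0.8, 8.7], [-2, -13, 3], 40]   -> [ 615. -157.  251.] z [ 0.87 -0.21 -0.44] |w| 9.2 13
[[2.7, -1.2, 8.7], [-4, -12, 3], 40]   -> [ 623. -159.  261.] z [ 0.89 -0.22 -0.39] |w| 9.2 13
[[2.5, -1.6, 8.7], [-5, -12, 2], 40]   -> [ 630. -162.  272.] z [ 0.91 -0.22 -0.34] |w| 9.2 13
[[2.3, -1.9, 8.7], [-6, -11, 2], 40]   -> [ 636. -164.  283.] z [ 0.93 -0.22 -0.3 ] |w| 9.1 13
[[2.0, -2.2, 8.6], [-8, -10, 2], 40]   -> [ 641. -167.  294.] z [ 0.94 -0.23 -0.25] |w| 9.1 13
[[1.7, -2.4, 8.6], [-9, -9, 1], 40]   -> [ 645. -169.  306.] z [ 0.95 -0.23 -0.2 ] |w| 9.1 13
[[1.3, -2.6, 8.6], [-10, -7, 1], 40]   -> [ 648. -172.  318.] z [ 0.96 -0.24 -0.14] |w| 9.1 12
[[1.0, -2.8, 8.6], [-11, -6, 1], 40]   -> [ 650. -174.  330.] z [ 0.97 -0.24 -0.09] |w| 9.1 12
[[
[... 447 characters left out ...]
0.95 -0.26  0.16] |w| 9.0 13
[[-1.4, -2.6, 8.4], [-12, 4, -1], 40]   -> [ 642. -188.  403.] z [ 0.94 -0.26  0.21] |w| 8.9 13
[[-1.8, -2.4, 8.4], [-12, 6, -1], 40]   -> [ 637. -190.  415.] z [ 0.93 -0.26  0.26] |w| 8.9 13
[[-2.1, -2.1, 8.4], [-11, 7, -2], 40]   -> [ 631. -191.  426.] z [ 0.91 -0.27  0.31] |w| 8.9 13
[[-2.4, -1.8, 8.3], [-10, 9, -2], 40]   -> [ 625. -193.  438.] z [ 0.89 -0.27  0.36] |w| 8.8 13
[[-2.6, -1.4, 8.3], [-8, 10, -2], 40]   -> [ 617. -194.  449.] z [ 0.87 -0.27  0.41] |w| 8.8 13
[[-2.8, -1.0, 8.3], [-7, 11, -3], 40]   -> [ 609. -194.  460.] z [ 0.85 -0.27  0.45] |w| 8.8 14
[[-2.9, -0.6, 8.2], [-5, 13, -3], 40]   -> [ 600. -195.  470.] z [ 0.82 -0.27  0.5 ] |w| 8.7 14
```

View pics/w11.png

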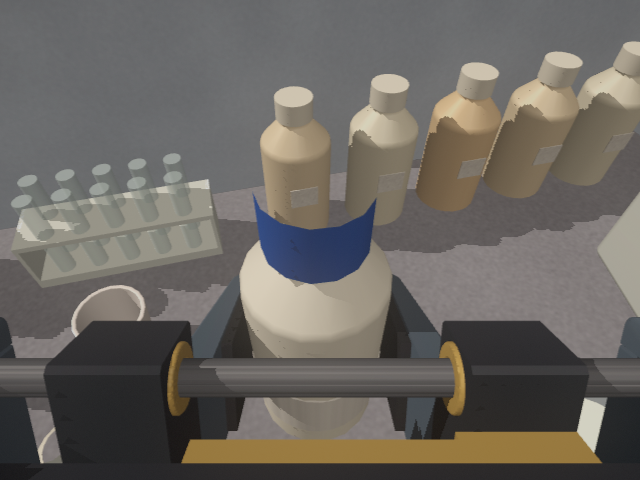

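The bottle hasn't slipped: its image is identical to the one before the lift. Now the inversion.

Emit:
{"fn": "servo_tool", "kwargs": {
  "plan": [
    [[2.9, -0.4, 8.7], [0, -13, 3], 40],
    [[2.8, -0.8, 8.7], [-2, -13, 3], 40],
    [[2.7, -1.2, 8.7], [-4, -12, 3], 40],
    [[2.5, -1.6, 8.7], [-5, -12, 2], 40],
    [[2.3, -1.9, 8.7], [-6, -11, 2], 40],
    [[2, -2.2, 8.6], [-8, -10, 2], 40],
    [[1.7, -2.4, 8.6], [-9, -9, 1], 40],
    [[1.3, -2.6, 8.6], [-10, -7, 1], 40],
    [[1, -2.8, 8.6], [-11, -6, 1], 40],
    [[0.6, -2.9, 8.6], [-12, -5, 0], 40]
  ]
}}

```text
time_s: 23.5
ee_pos: [649.9, -180.0, 326.7]
ee_rot: [-173.5, 86.5, 171.6]
force: [-0.2, -0.4, -2.9]
gripper_width: 51.0
```

```bash
python3 inv.py 10
```

```text
t 23.5 pos [ 649.9 -180.   326.7] rot [-173.5   86.5  171.6] q [-18.   13.8 134.5 176.3  54.9   1.5] F [-0.2 -0.4 -2.9] w 51.0
fk err [-1.17871481  0.24833709 -2.43060652]
[-19.9  19.5 136.9 178.3  96.4  90.8] 2.3660225747929548e-27
[[-0.0, -3.4, 9.1], [-15, -3, 0], 40]   -> [ 649. -182.  340.] z [ 0.97 -0.26 -0.  ] |w| 9.7 15
[[-0.5, -3.3, 9.1], [-16, 0, 0], 40]   -> [ 648. -185.  355.] z [ 0.96 -0.27  0.06] |w| 9.7 16
[[-1.0, -3.2, 9.0], [-15, 2, -1], 40]   -> [ 646. -187.  370.] z [ 0.96 -0.27  0.11] |w| 9.6 16
[[-1.5, -3.0, 9.0], [-15, 4, -1], 40]   -> [ 643. -189.  385.] z [ 0.95 -0.27  0.17] |w| 9.6 16
[[-1.9, -2.7, 9.0], [-14, 7, -1], 40]   -> [ 638. -191.  400.] z [ 0.93 -0.27  0.23] |w| 9.6 16
[[-2.3, -2.4, 8.9], [-13, 9, -1], 40]   -> [ 633. -192.  415.] z [ 0.92 -0.27  0.29] |w| 9.6 16
[[-2.7, -2.0, 8.9], [-12, 11, -2], 40]   -> [ 626. -194.  429.] z [ 0.9  -0.27  0.34] |w| 9.5 16
[[-3.0, -1.6, 8.9], [-10, 13, -2], 40]   -> [ 619. -194.  443.] z [ 0.88 -0.27  0.4 ] |w| 9.5 16
[[-3.2, -1.1, 8.9], [-8, 14, -2], 40]   -> [ 610. -195.  457.] z [ 0.85 -0.27  0.45] |w| 9.5 16
[[-3.3, -0.6, 8.8], [-5, 15, -2], 40]   -> [ 600. -195.  470.] z [ 0.82 -0.27  0.5 ] |w| 9.5 16
```

Emit:
{"fn": "servo_tool", "kwargs": {
  "plan": [
    [[0, -3.4, 9.1], [-15, -3, 0], 40],
    [[-0.5, -3.3, 9.1], [-16, 0, 0], 40],
    [[-1, -3.2, 9], [-15, 2, -1], 40],
    [[-1.5, -3, 9], [-15, 4, -1], 40],
    [[-1.9, -2.7, 9], [-14, 7, -1], 40],
    [[-2.3, -2.4, 8.9], [-13, 9, -1], 40],
    [[-2.7, -2, 8.9], [-12, 11, -2], 40],
    [[-3, -1.6, 8.9], [-10, 13, -2], 40],
    [[-3.2, -1.1, 8.9], [-8, 14, -2], 40],
    [[-3.3, -0.6, 8.8], [-5, 15, -2], 40]
  ]
}}

```text
time_s: 24.75
ee_pos: [602.6, -201.4, 459.1]
ee_rot: [60.8, -3.0, 72.4]
force: [-0.1, -0.2, -3.6]
gripper_width: 50.9
```

```bash
python3 inv.py 3; python3 -c "
from h import *;grab('scene','s5')
_,r,_=cur();print((r*Ro.from_euler('x',120,degrees=True)).as_matrix()[2])
print('bottle axis in tool at grasp -> now z', r.apply(Rtool(-14.2,30,180).inv().apply([0,0,1])))"
```

```text
t 24.75 pos [ 602.6 -201.4  459.1] rot [60.8 -3.  72.4] q [-19.7  21.1 137.4 179.6  97.7  93.6] F [-0.1 -0.2 -3.6] w 50.9
fk err [-1.0147959   0.34558215 -3.78540636]
[-19.9  19.5 136.9 178.3  96.4  90.8] 2.3660225747929548e-27
[[-0.3, 0.4, -0.9], [2, 5, 1], 40]   -> [ 601. -199.  460.] z [ 0.82 -0.28  0.49] |w| 1.0 5
[[-0.3, 0.4, -0.9], [2, 5, 1], 40]   -> [ 601. -197.  465.] z [ 0.82 -0.27  0.5 ] |w| 1.0 5
[[-0.3, 0.4, -0.9], [2, 5, 1], 40]   -> [ 600. -195.  470.] z [ 0.82 -0.27  0.5 ] |w| 1.0 5
[ 0.05479263 -0.01158    -0.9984306 ]
bottle axis in tool at grasp -> now z [ 0.00543957  0.05573813 -0.9984306 ]
```

View pics/s5.png

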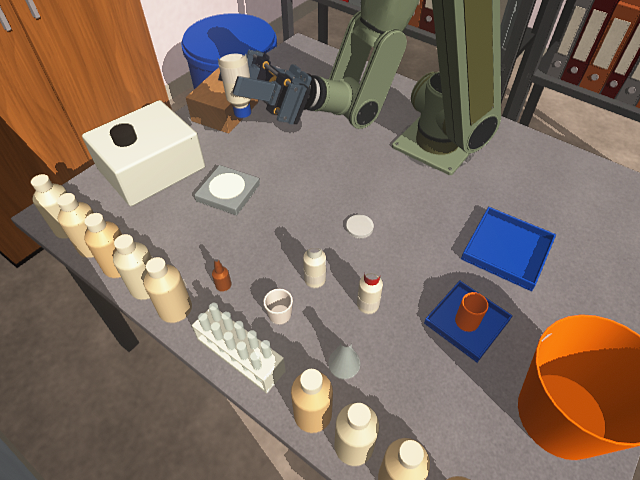

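The bottle is upside down (cap down at (243,112), axis 177° from upright). I'll hold for over a second, then return.

Emit:
{"fn": "servo_tool", "kwargs": {
  "plan": [
    [[0, 0, 0], [0, 0, 0], 40],
    [[0, 0, 0], [0, 0, 0], 40],
    [[0, 0, 0], [0, 0, 0], 40],
    [[0, 0, 0], [0, 0, 0], 40],
    [[0, 0, 0], [0, 0, 0], 40],
    [[0, 0, 0], [0, 0, 0], 40],
    [[0, 0, 0], [0, 0, 0], 40],
    [[0, 0, 0], [0, 0, 0], 40],
    [[0, 0, 0], [0, 0, 0], 40],
    [[0, 0, 0], [0, 0, 0], 40]
  ]
}}

```text
time_s: 26.05
ee_pos: [603.4, -201.6, 457.2]
ee_rot: [61.0, -2.8, 72.3]
force: [0.1, 0.7, -2.9]
gripper_width: 51.5
```

```bash
cat > ret.py <<'E'
from h import *; from kin import *
import sys
p,r,s=cur(); q0=s['qpos'];st();pp,rr=FK(q0);print('fk err',pp-p)
R=Rtool(-33.4,30,180)
P=np.array([533,-351,210.])+R.apply([0,0,19])
qt,c=IK(P,R,[-33,17,131,180,28,-90]);print(np.round(qt,1),c)
N=int(sys.argv[1]);qs=[q0+(qt-q0)*i/N for i in range(N+1)]
rows(qs,40)
E
python3 ret.py 20
```

```text
t 26.05 pos [ 603.4 -201.6  457.2] rot [61.  -2.8 72.3] q [-19.7  21.2 137.4 179.6  97.6  93.4] F [ 0.1  0.7 -2.9] w 51.5
fk err [-1.02217457  0.3484976  -3.77742969]
[-35.1  13.  129.8 176.1  22.8 -87.3] 1.759376649930637e-27
[[3.0, -0.5, -9.4], [-9, -15, 3], 40]   -> [ 609. -212.  442.] z [ 0.85 -0.31  0.44] |w| 9.8 17
[[3.0, 0.0, -9.4], [-6, -15, 2], 40]   -> [ 614. -222.  429.] z [ 0.86 -0.32  0.39] |w| 9.8 17
[[3.0, 0.5, -9.3], [-4, -16, 2], 40]   -> [ 619. -232.  417.] z [ 0.88 -0.34  0.34] |w| 9.8 17
[[2.9, 0.9, -9.3], [-2, -16, 2], 40]   -> [ 622. -242.  404.] z [ 0.89 -0.35  0.3 ] |w| 9.8 17
[[2.7, 1.3, -9.3], [1, -16, 2], 40]   -> [ 625. -252.  391.] z [ 0.9  -0.37  0.25] |w| 9.8 17
[[2.5, 1.7, -9.3], [3, -16, 2], 40]   -> [ 626. -262.  378.] z [ 0.9  -0.38  0.2 ] |w| 9.7 16
[[2.2, 2.1, -9.2], [6, -15, 2], 40]   -> [ 627. -271.  365.] z [ 0.91 -0.4   0.14] |w| 9.7 16
[[1.8, 2.4, -9.2], [8, -14, 1], 40]   -> [ 626. -281.  351.] z [ 0.91 -0.41  0.09] |w| 9.7 16
[[1.4, 2.7, -9.2], [10, -13, 1], 40]   -> [ 625. -289.  338.] z [ 0.91 -0.42  0.04] |w| 9.7 16
[[1.0, 2.9, -9.2], [1
[... 321 characters left out ...]
.] z [ 0.87 -0.46 -0.16] |w| 9.6 16
[[-0.8, 2.9, -9.0], [16, -3, 0], 40]   -> [ 603. -329.  272.] z [ 0.86 -0.47 -0.21] |w| 9.5 16
[[-1.3, 2.8, -9.0], [16, 0, 0], 40]   -> [ 596. -335.  259.] z [ 0.84 -0.47 -0.26] |w| 9.5 16
[[-1.7, 2.5, -9.0], [16, 2, -1], 40]   -> [ 588. -341.  247.] z [ 0.82 -0.47 -0.31] |w| 9.5 16
[[-2.1, 2.2, -8.9], [15, 5, -1], 40]   -> [ 579. -347.  235.] z [ 0.8  -0.48 -0.36] |w| 9.4 16
[[-2.4, 1.9, -8.9], [14, 7, -1], 40]   -> [ 569. -352.  223.] z [ 0.78 -0.48 -0.41] |w| 9.4 16
[[-2.7, 1.5, -8.9], [13, 9, -2], 40]   -> [ 558. -356.  211.] z [ 0.75 -0.48 -0.45] |w| 9.4 16
[[-2.9, 1.0, -8.8], [11, 11, -2], 40]   -> [ 547. -360.  200.] z [ 0.72 -0.48 -0.5 ] |w| 9.4 16
```

Emit:
{"fn": "servo_tool", "kwargs": {
  "plan": [
    [[3, -0.5, -9.4], [-9, -15, 3], 40],
    [[3, 0, -9.4], [-6, -15, 2], 40],
    [[3, 0.5, -9.3], [-4, -16, 2], 40],
    [[2.9, 0.9, -9.3], [-2, -16, 2], 40],
    [[2.7, 1.3, -9.3], [1, -16, 2], 40],
    [[2.5, 1.7, -9.3], [3, -16, 2], 40],
    [[2.2, 2.1, -9.2], [6, -15, 2], 40],
    [[1.8, 2.4, -9.2], [8, -14, 1], 40],
    [[1.4, 2.7, -9.2], [10, -13, 1], 40],
    [[1, 2.9, -9.2], [11, -11, 1], 40]
  ]
}}

```text
time_s: 27.3
ee_pos: [620.9, -302.3, 323.5]
ee_rot: [-149.6, 87.8, -176.0]
force: [-0.7, 0.7, -1.7]
gripper_width: 51.5
```

```bash
python3 ret.py 10
```

```text
t 27.3 pos [ 620.9 -302.3  323.5] rot [-149.6   87.8 -176. ] q [-27.3  16.5 133.5 179.   58.1  -0.6] F [-0.7  0.7 -1.7] w 51.5
fk err [-1.16649819  0.56188035 -2.48468657]
[-35.1  13.  129.8 176.1  22.8 -87.3] 1.759376649930637e-27
[[0.3, 2.9, -8.8], [13, -8, 1], 40]   -> [ 616. -309.  308.] z [ 0.89 -0.45 -0.08] |w| 9.3 15
[[-0.1, 2.9, -8.8], [14, -6, 0], 40]   -> [ 612. -316.  295.] z [ 0.88 -0.46 -0.13] |w| 9.2 15
[[-0.5, 2.8, -8.8], [15, -4, 0], 40]   -> [ 607. -323.  282.] z [ 0.87 -0.47 -0.18] |w| 9.2 15
[[-1.0, 2.7, -8.7], [15, -2, 0], 40]   -> [ 601. -330.  270.] z [ 0.85 -0.47 -0.23] |w| 9.2 15
[[-1.4, 2.6, -8.7], [15, 1, 0], 40]   -> [ 594. -336.  258.] z [ 0.84 -0.47 -0.27] |w| 9.2 15
[[-1.7, 2.3, -8.7], [15, 3, 0], 40]   -> [ 586. -341.  246.] z [ 0.82 -0.48 -0.32] |w| 9.2 15
[[-2.1, 2.0, -8.7], [15, 5, -1], 40]   -> [ 577. -347.  234.] z [ 0.8  -0.48 -0.37] |w| 9.1 16
[[-2.3, 1.7, -8.6], [14, 7, -1], 40]   -> [ 568. -352.  222.] z [ 0.77 -0.48 -0.41] |w| 9.1 16
[[-2.6, 1.4, -8.6], [13, 9, -1], 40]   -> [ 558. -356.  211.] z [ 0.75 -0.48 -0.46] |w| 9.1 16
[[-2.7, 1.0, -8.6], [11, 11, -1], 40]   -> [ 547. -360.  201.] z [ 0.72 -0.48 -0.5 ] |w| 9.1 16
```

Emit:
{"fn": "servo_tool", "kwargs": {
  "plan": [
    [[0.3, 2.9, -8.8], [13, -8, 1], 40],
    [[-0.1, 2.9, -8.8], [14, -6, 0], 40],
    [[-0.5, 2.8, -8.8], [15, -4, 0], 40],
    [[-1, 2.7, -8.7], [15, -2, 0], 40],
    [[-1.4, 2.6, -8.7], [15, 1, 0], 40],
    [[-1.7, 2.3, -8.7], [15, 3, 0], 40],
    [[-2.1, 2, -8.7], [15, 5, -1], 40],
    [[-2.3, 1.7, -8.6], [14, 7, -1], 40],
    [[-2.6, 1.4, -8.6], [13, 9, -1], 40],
    [[-2.7, 1, -8.6], [11, 11, -1], 40]
  ]
}}

```text
time_s: 28.55
ee_pos: [541.2, -364.1, 198.6]
ee_rot: [-121.3, -3.0, -122.7]
force: [-0.2, -0.3, -2.9]
gripper_width: 51.3
```

```bash
cat > pl.py <<'E'
from h import *
import sys
z=float(sys.argv[1]);n=int(sys.argv[2])
st();R=Rtool(-33.4,30,180)
P=np.array([539,-355,z])-2.5*np.array([.83,-.55,0])+R.apply([0,0,19]); print(np.round(P,1))
plan(P,R,n,40)
E
python3 pl.py 120 5;python3 -c "
from h import *
f=grab('wrist','w12');print(proj(f,[539,-355,30]));grab('scene','s6');grab('top','t6')"
```

```text
t 28.55 pos [ 541.2 -364.1  198.6] rot [-121.3   -3.  -122.7] q [-35.3  12.7 129.6 178.2  21.1 -92.2] F [-0.2 -0.3 -2.9] w 51.3
[ 550.7 -362.7  110.5]
tot ang 3.3659731937631987 dist 88.58466657433583
[[0.2, -0.2, 0.6], [-2, 14, 10], 40]
[[0.2, -0.2, 0.6], [-2, 14, 10], 40]
[[0.2, -0.2, 0.6], [-2, 14, 10], 40]
[[0.2, -0.2, 0.6], [-2, 14, 10], 40]
[[0.2, -0.2, 0.6], [-1, 14, 10], 40]
[295.49715636 443.76012373]
```

View pics/w12.png

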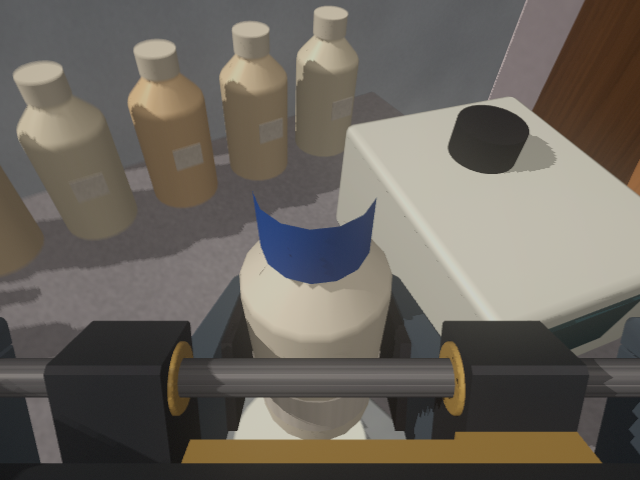

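View pics/s6.png

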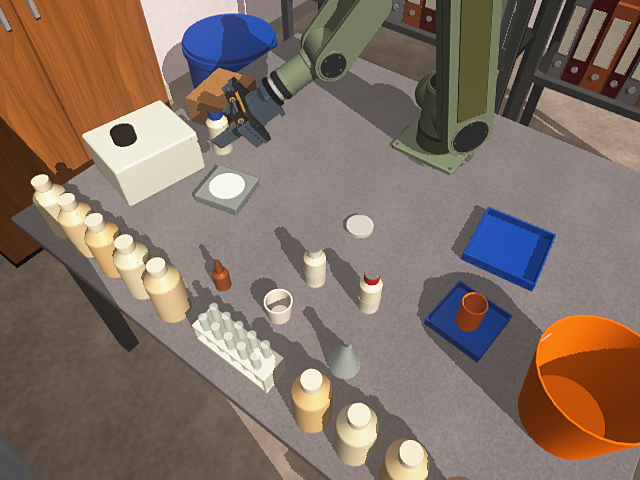

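Run:
```python
from h import *
T=grab('top');S=grab('scene')
for z in (60,80,100,120): print(z,np.round(onz(T,498,248,z)),np.round(onz(S,197,136,z)),'| far corner T',np.round(onz(T,514,153,z)),np.round(onz(S,129,201,0)))
print(onz(S,203,163,0))
```

```text
60 [ 492. -470.   60.] [ 468. -538.   60.] | far corner T [ 743. -519.   60.] [ 726. -547.    0.]
80 [ 491. -464.   80.] [ 483. -517.   80.] | far corner T [ 738. -512.   80.] [ 726. -547.    0.]
100 [ 490. -458.  100.] [ 497. -496.  100.] | far corner T [ 734. -505.  100.] [ 726. -547.    0.]
120 [ 489. -451.  120.] [ 512. -476.  120.] | far corner T [ 729. -498.  120.] [ 726. -547.    0.]
[ 4.98770211e+02 -4.98150674e+02  1.13686838e-13]
```

The box stays about 65 mm clear of the opened gripper. I'll bring the bottle down over the plate.

Emit:
{"fn": "servo_tool", "kwargs": {
  "plan": [
    [[0.2, -0.2, 0.6], [-2, 12, 8], 40],
    [[0.2, -0.2, 0.6], [-2, 14, 10], 40],
    [[0.2, -0.2, 0.6], [-2, 14, 10], 40],
    [[0.2, -0.2, 0.6], [-2, 14, 10], 40],
    [[0.2, -0.2, 0.6], [-1, 10, 7], 40],
    [[0, 0, 0], [0, 0, 0], 40],
    [[0, 0, 0], [0, 0, 0], 40],
    [[0, 0, 0], [0, 0, 0], 40],
    [[0, 0, 0], [0, 0, 0], 40],
    [[0, 0, 0], [0, 0, 0], 40]
  ]
}}

```text
time_s: 30.05
ee_pos: [555.5, -360.9, 124.2]
ee_rot: [-119.3, 1.1, -123.6]
force: [-0.1, 0.5, -3.4]
gripper_width: 51.0
```

```bash
python3 pl.py 93 3;python3 - <<'E'
from h import *
f=grab('wrist','w13');print(proj(f,[539,-355,30]))
h=Rtool(-33.4,0,180).apply([1,0,0]);c=np.array([539,-355,30.])
print(proj(f,c+48*h),proj(f,c-48*h))
f=grab('scene','s7');g=grab('top','t7')
a=cv2.resize(f['pixels'][110:230,160:300,::-1],None,fx=4,fy=4,interpolation=cv2.INTER_CUBIC);cv2.imwrite('pics/s7c.png',a)
cv2.imwrite('pics/t7c.png',cv2.resize(g['pixels'][180:290,370:520,::-1],None,fx=5,fy=5,interpolation=cv2.INTER_CUBIC))
E
```

```text
t 30.05 pos [ 555.5 -360.9  124.2] rot [-119.3    1.1 -123.6] q [-34.8  23.3 134.3 177.5  38.4 -87.6] F [-0.1  0.5 -3.4] w 51.0
[ 550.7 -362.7   83.5]
tot ang 1.3314197334583902 dist 41.01544531784374
[[-0.2, 0.1, -0.4], [2, 12, 6], 40]
[[-0.2, 0.1, -0.4], [2, 12, 6], 40]
[[-0.2, 0.1, -0.4], [1, 12, 6], 40]
[327.76540519 428.46950299]
[412.11970699 427.52455924] [243.82286773 429.40983412]
```

View pics/w13.png

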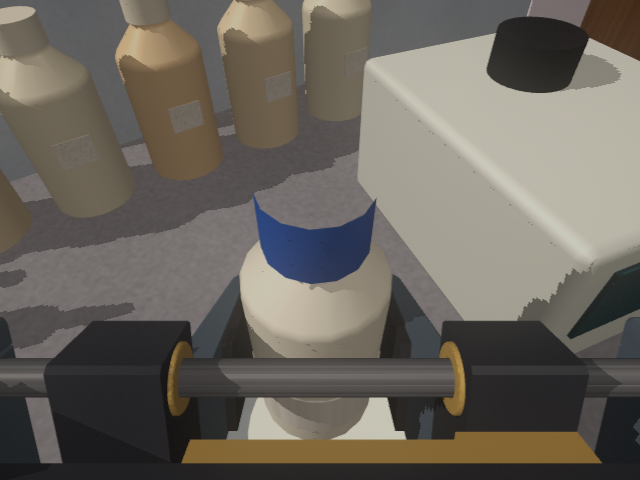

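View pics/s7c.png

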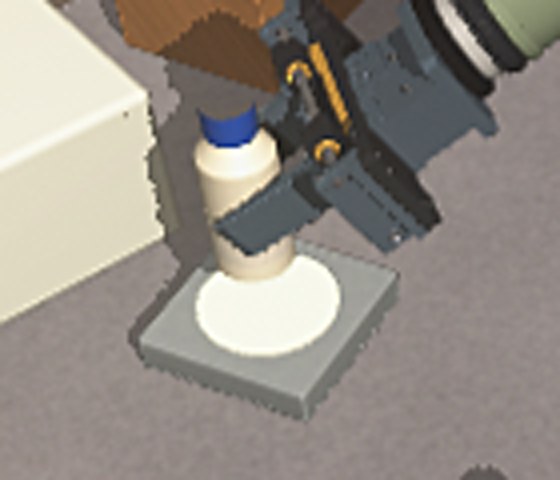

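View pics/t7c.png

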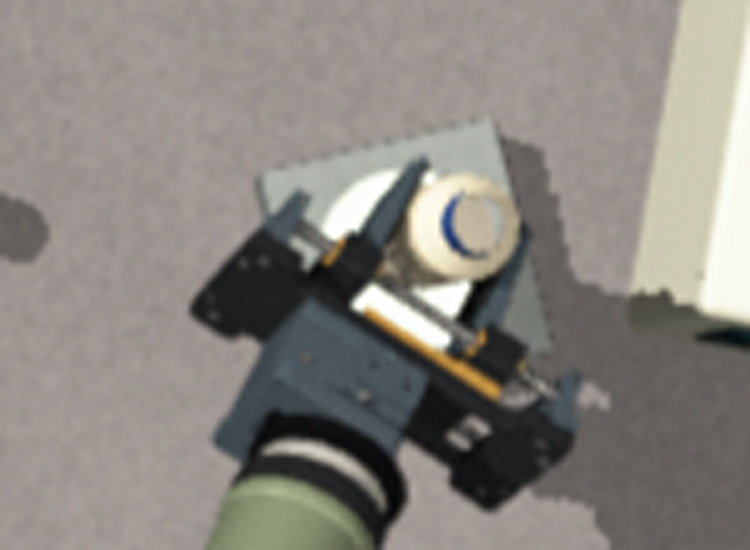

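Emit:
{"fn": "servo_tool", "kwargs": {
  "plan": [
    [[-0.2, 0.2, -0.4], [2, 10, 5], 40],
    [[-0.2, 0.2, -0.4], [2, 12, 6], 40],
    [[-0.2, 0.1, -0.4], [1, 10, 5], 40],
    [[0, 0, 0], [0, 4, 2], 40],
    [[0, 0, 0], [0, 0, 0], 40],
    [[0, 0, 0], [0, 0, 0], 40],
    [[0, 0, 0], [0, 0, 0], 40],
    [[0, 0, 0], [0, 0, 0], 40],
    [[0, 0, 0], [0, 0, 0], 40],
    [[0, 0, 0], [0, 0, 0], 40]
  ]
}}

```text
time_s: 31.45
ee_pos: [551.1, -364.0, 81.9]
ee_rot: [-119.9, -0.3, -123.5]
force: [-1.1, -0.8, -2.7]
gripper_width: 51.5
```

```bash
python3 pl.py 83 1;python3 - <<'E'
from h import *
f=grab('scene','s8');g=grab('top','t8')
a=cv2.resize(f['pixels'][110:230,160:300,::-1],None,fx=5,fy=5,interpolation=cv2.INTER_CUBIC);cv2.imwrite('pics/s8c.png',a)
# bottle cap pos and predicted position of disc, cap in both views for a bottle at plate middle
for d in (0,10): print(proj(g,[539,-355,156+d]),proj(f,[539,-355,156+d]))
cv2.imwrite('pics/t8c.png',cv2.resize(g['pixels'][180:290,370:520,::-1],None,fx=5,fy=5,interpolation=cv2.INTER_CUBIC))
E
```

```text
t 31.45 pos [ 551.1 -364.    81.9] rot [-119.9   -0.3 -123.5] q [-35.1  28.9 136.1 178.2  45.1 -89.8] F [-1.1 -0.8 -2.7] w 51.5
[ 550.7 -362.7   73.5]
tot ang 0.2898189561725167 dist 8.53578363785925
[[-0.1, -0.2, 0.2], [-1, 8, 3], 40]
[462.69962178 226.51796309] [219.9001725  149.43473635]
[463.76082355 226.1252238 ] [219.25290773 146.37747118]
```

View pics/s8c.png

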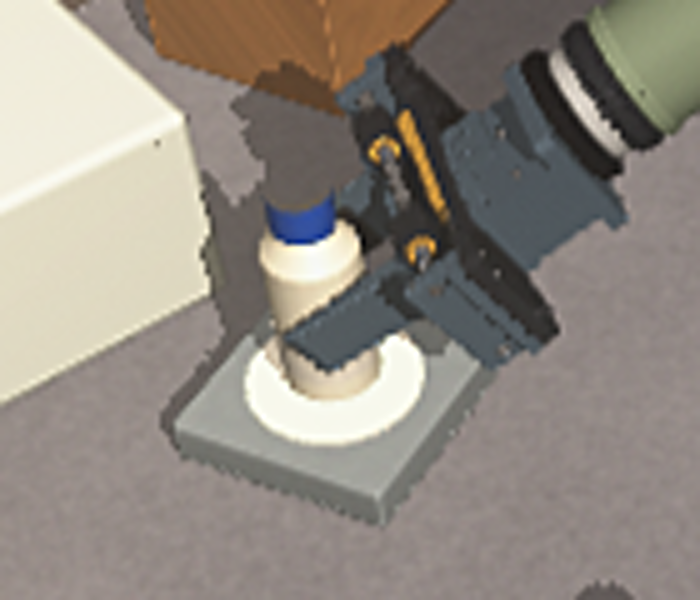

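View pics/t8c.png

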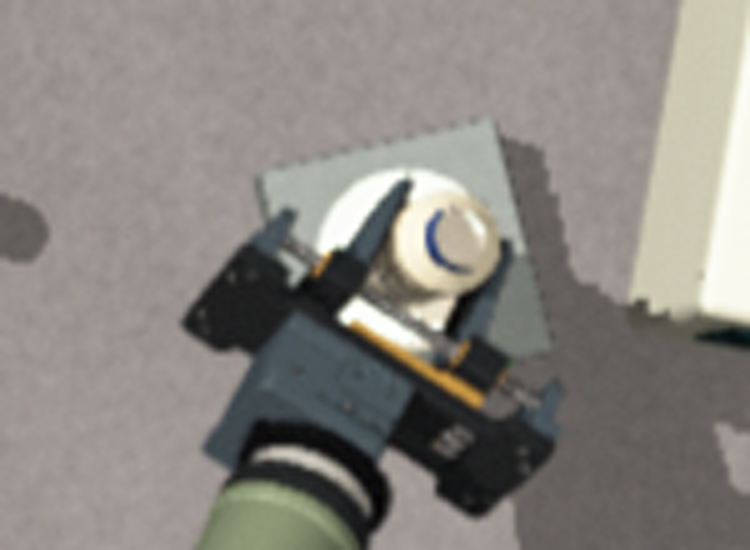

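The bottle is about 9 mm above the disc. Its base centre is at about (227,183) in the scene view and its cap at (463,226) in the top view, both within about 1 px of the centred prediction. I'll lower it slowly.

Emit:
{"fn": "servo_tool", "kwargs": {
  "plan": [
    [[0, -0.1, 0], [-1, 3, 1], 40],
    [[0, 0, 0], [0, 2, 1], 40],
    [[0, 0, 0], [0, 0, 0], 40],
    [[0, 0, 0], [0, 0, 0], 40],
    [[0, 0, 0], [0, 0, 0], 40],
    [[0, 0, 0], [0, 0, 0], 40],
    [[0, 0, 0], [0, 0, 0], 40],
    [[0, 0, 0], [0, 0, 0], 40],
    [[0, 0, 0], [0, 0, 0], 40],
    [[0, 0, 0], [0, 0, 0], 40]
  ]
}}

```text
time_s: 32.8
ee_pos: [551.0, -362.7, 76.1]
ee_rot: [-119.9, -0.2, -123.4]
force: [-0.4, 0.2, -2.9]
gripper_width: 50.9
```

```bash
python3 pl.py 83 1
```

```text
t 32.8 pos [ 551.  -362.7   76.1] rot [-119.9   -0.2 -123.4] q [-35.   29.7 136.5 178.2  46.2 -89.7] F [-0.4  0.2 -2.9] w 50.9
[ 550.7 -362.7   73.5]
tot ang 0.23238443621641697 dist 2.5763998400433326
[[-0.1, -0.1, 0.2], [0, 2, 1], 40]
```

Emit:
{"fn": "servo_tool", "kwargs": {
  "plan": [
    [[0, 0, 0], [0, 1, 0.6], 40],
    [[0, 0, 0], [0, 0, 0], 40],
    [[0, 0, 0], [0, 1, 0.6], 40],
    [[0, 0, 0], [0, 0, 0], 40],
    [[0, 0, 0], [0, 0.5, 0.3], 40],
    [[0, 0, 0], [0, 0, 0], 40],
    [[0, 0, 0], [0, 0, 0], 40],
    [[0, 0, 0], [0, 0, 0], 40],
    [[0, 0, 0], [0, 0, 0], 40],
    [[0, 0, 0], [0, 0, 0], 40]
  ]
}}

```text
time_s: 34.05
ee_pos: [551.2, -362.8, 73.4]
ee_rot: [-119.8, -0.2, -123.4]
force: [-0.3, 1.1, -1.3]
gripper_width: 51.1
```

```bash
python3 pl.py 83 1
```

```text
t 34.05 pos [ 551.2 -362.8   73.4] rot [-119.8   -0.2 -123.4] q [-35.   30.1 136.6 178.2  46.9 -89.8] F [-0.3  1.1 -1.3] w 51.1
[ 550.7 -362.7   73.5]
tot ang 0.2611049495128158 dist 0.6027774536976327
[[-0.2, -0.1, 0.2], [0, 0, -1], 40]
```

The vertical force went from -2.9 to -1.3 N at the expected contact height. I'll go 0.6 mm more, then release.

Emit:
{"fn": "servo_tool", "kwargs": {
  "plan": [
    [[0, 0, 0], [0, 0.5, 0.3], 40],
    [[0, 0, 0], [0, 0, 0], 40],
    [[0, 0, 0], [0, 0, 0], 52],
    [[0, 0, 0], [0, 0, 0], 56],
    [[0, 0, 0], [0, 0, 0], 64],
    [[0, 0, 0], [0, 0, 0], 76],
    [[0, 0, 0], [0, 0, 0], 88],
    [[0, 0, 0], [0, 0, 0], 91],
    [[0, 0, 0], [0, 0, 0], 91],
    [[0, 0, 0], [0, 0, 0], 91]
  ]
}}

```text
time_s: 35.3
ee_pos: [552.8, -363.9, 75.4]
ee_rot: [-119.4, -0.2, -123.4]
force: [0.3, 0.3, 0.1]
gripper_width: 91.3
```

Run:
```python
from h import *
st();grab('wrist','w14')
```

```text
t 35.3 pos [ 552.8 -363.9   75.4] rot [-119.4   -0.2 -123.4] q [-35.   30.2 136.5 178.2  47.2 -89.8] F [0.3 0.3 0.1] w 91.3
```

View pics/w14.png

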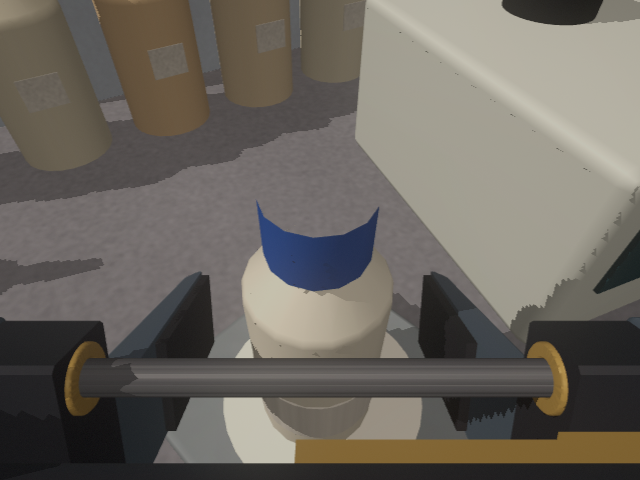

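The bottle stands free on the disc between the open fingers. I'll back away straight up.

Emit:
{"fn": "servo_tool", "kwargs": {
  "plan": [
    [[0, 0, 0], [0, -5, -4], 91],
    [[0, 0, 0], [0, -13, -9], 91],
    [[0, 0, 0], [0, -26, -16], 91],
    [[0, 0, 0], [0, -30, -18], 91],
    [[0, 0, 0], [0, -30, -18], 91],
    [[0, 0, 0], [0, -30, -18], 91],
    [[0, 0, 0], [0, -30, -25], 91],
    [[0, 0, 0], [0, -10, -30], 91],
    [[0, 0, 0], [0, 0, -20], 91],
    [[0, 0, 0], [0, 0, 0], 91]
  ]
}}

```text
time_s: 36.6
ee_pos: [506.7, -332.8, 316.5]
ee_rot: [-119.2, -0.3, -123.4]
force: [-0.2, 0.2, 0.2]
gripper_width: 90.7
```

Run:
```python
from h import *
st();f=grab('scene','s9');g=grab('top','t9')
cv2.imwrite('pics/s9c.png',cv2.resize(f['pixels'][110:230,160:300,::-1],None,fx=5,fy=5,interpolation=cv2.INTER_CUBIC))
cv2.imwrite('pics/t9c.png',cv2.resize(g['pixels'][180:290,370:520,::-1],None,fx=5,fy=5,interpolation=cv2.INTER_CUBIC))
```

```text
t 36.6 pos [ 506.7 -332.8  316.5] rot [-119.2   -0.3 -123.4] q [-35.1  -2.  125.5 162.3   4.5 -73.4] F [-0.2  0.2  0.2] w 90.7
```

View pics/s9.png

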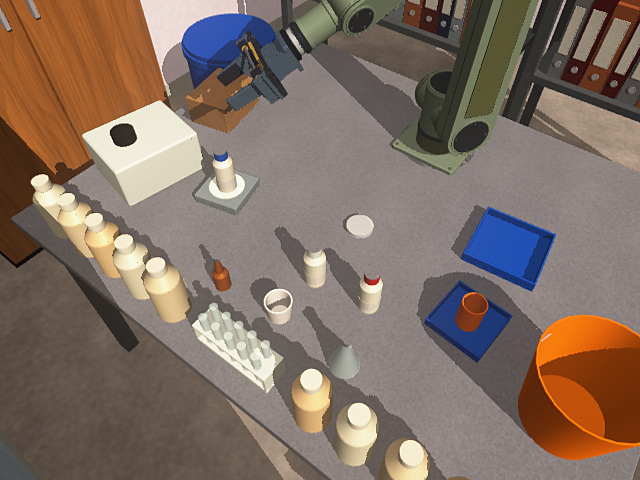

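View pics/s9c.png

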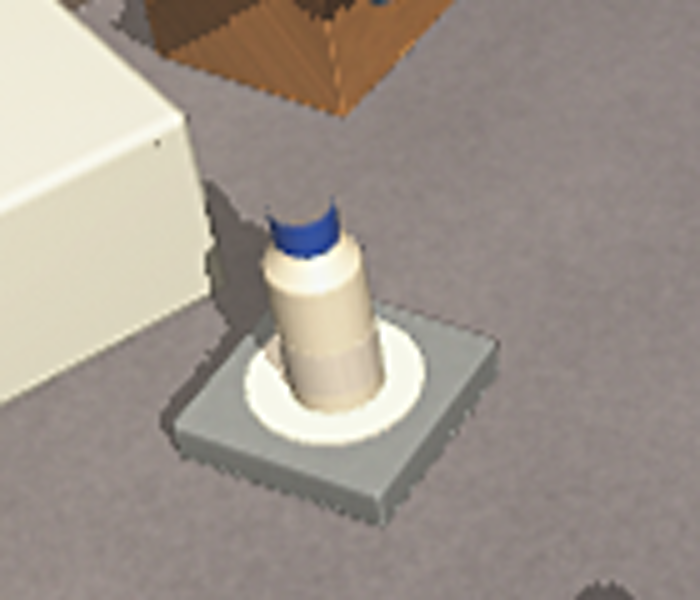

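View pics/t9c.png

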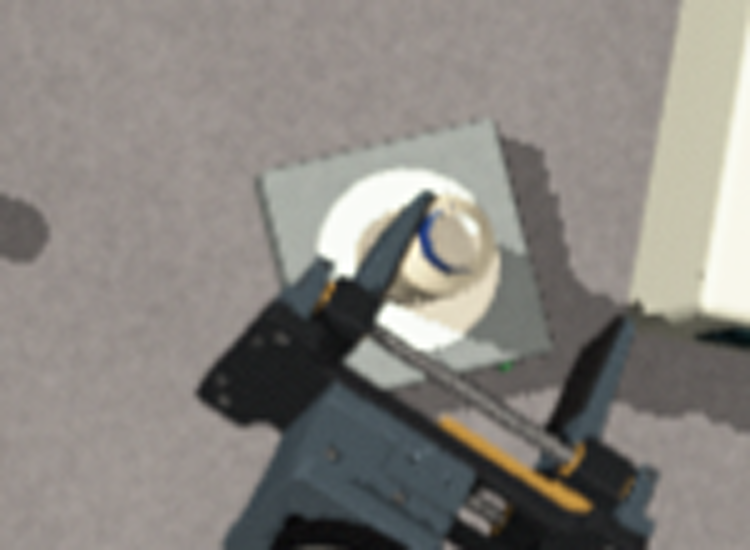

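The bottle stands upright. Its base centre is at crop (336,381) against the disc centre at (335,386), a difference of about 1 px, or 2–3 mm. The beaker is upright in the small tray, everything else is where it was, and the arm is clear, so I'm handing in.

Run:
```python
from h import *
print(env.job_done()); st()
```

```text
the job is handed in; nothing more can be done
None
the job is handed in; nothing more can be done
```

The job is done and handed in at about 37 s of the 70 s allowed. I don't know the verdict, as the hand-in reports none.

- **Beaker:** I moved it off the lit plate first and stood it upright in the smaller blue tray, lowering it until the force showed it had reached the floor.
- **Bottle:** I gripped the blue-capped bottle across its body and turned it to about 177° from upright. I held it there for over a second, then lowered it onto the lit disc until the force showed contact and released it.

**Last checks:**
- The scene picture shows the bottle upright with its base about 2–3 mm from the disc's middle.
- The beaker is upright in the small tray, and the bystanders look to be where they were; I compared those by eye.
- The gripper was open and well clear, with about zero force.

**Disagreements:**
- The top and scene cameras differed by about 5 mm in x for the plate and up to 10 mm for the bottle. I used averages, which the wrist camera confirmed to within a few mm.
- One descent towards the beaker drifted about 19 mm sideways. The picture showed it and I corrected before gripping.

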